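# Put away the washed idli steamer stack

### The arm

A 7-joint arm with a two-finger parallel gripper is mounted at the origin on the work surface. World frame = base frame: x ahead of the robot, y to its left, z up, the work surface at z = 0. Lengths are in m, angles in rad, forces in N, time in s.
With the tool pointing down it reaches from about 0.4 to 0.85 m from the base axis. Payload 4.5 kg.
Tool frame: the origin (TCP) lies on the centre line of the jaws, within the pads' length; the fingertips stand 19 mm ahead of it and the grasp point (between the pads) is the TCP; z points along the fingers, y is the direction in which the jaws open and shut (so a half turn about z gives the same grasp; the last joint's range is limited). The gripper opens to 88 mm and grips with 3 to 60 N. Pads are 18 mm wide; open, the fingers measure 123 mm over their backs; the gripper's body (75 mm by 187 mm) begins 45 mm behind the grasp point.
Start: joints at [1.174, 0.689, -0.195, 1.565, 0.157, 0.902, -0.215], TCP at [0.261, -0.568, 0.223] pointing down, gripper open.
Joint ranges: [-3.01, 3.01], [-0.46, 2.08], [-1.47, 1.51], [0.13, 2.56], [-1, 4.14], [0.04, 2.09], [-2.66, 2.66]. Speed limits (rad/s): [2.57, 2.57, 3.14, 3.14, 3.14, 3.14, 3.14].

### API

Orientations are given as a rotation vector (axis times angle).
In Python, from bench import robot gives the robot as it stands. The module is installed in compiled form; this text tells all that it offers.
- The arm moves only by the tool send_rows, never from a script. Its arguments are lists of equal length, an entry for each row: "xyz": the shift along the tool's x, y, z as a fraction of full scale, a list of three; "rotation": the turn, a rotation vector about the tool's x, y, z as a fraction of full scale, a list of three; "grip": the closure, from -1 (fully open) to 1 (shut). A call has 1 to 12 rows; each row shifts and turns the commanded pose from where the row before left it, along the tool's axes as they then stand; what a row does not reach is not made up. Full scale, the value 1, is 0.03 m for a shift and 0.08 rad for a turn. A row lasts 1/12 s, in which the tool goes at most 41.7 mm and 7.16 degrees, less where a joint would pass 70% of its speed; a pose out of reach is approached as far as the arm can. A call with a number of a shift or a turn outside -1 to 1 is refused whole. A call with a gripper value outside its range is refused whole. The fingers move at their own pace and stop on an object; "force" is the grip in N (left out, the last holds). Time passes only in rows, so rows that do not move let the fingers close. It gives the time, the measured TCP pose, the force and the opening at its end, in the units of the state.
- robot.state(): the state, without advancing time (a new reading comes with each control period).
- robot.camera(name): name is "scene" or "top" or "wrist"; returns the picture (480x640x3 uint8, red, green, blue); there is no depth.
- robot.get_calibration(name): a dict with "mtx" (3x3 intrinsics, pixels), "eye" and "orientation" of the camera in the world; the wrist camera has in their place "tool_from_camera" (4x4, takes a point from camera to tool coordinates, whose origin is the TCP and whose axes are the flange's). Camera axes: x right, y down, z forward; pixel columns grow to the right and rows downward; lengths in m; the calibration is good to about 2 mm. A picture is of the moment at which its call begins: read the wrist's pose just before it. get_calibration takes no time and is no camera call.
- robot.finish_job(): hands the job in, once; it reports no verdict.
The state is a dict: "t": time; "joints": joint angles; "joint_vel": joint speeds; "joint_efforts": joint torques, N m; "position": TCP position; "tool_rot": TCP orientation; "contact_force": force on the tool from outside, world axes, zero at the start; "torque": the same for the moment, N m; "grip_width": finger opening in m.
Only numpy, scipy, OpenCV 4.12 (cv2) and the standard library are available. Lean on these libraries where they do the work, as an engineer would, in place of code of your own. Each camera call takes 0.05 s, during which the arm holds its last target.

### The job

Take the stack on the bamboo shelf apart from the top down, one thing at a time, and set each gently (no dropping) in its own place: first the aluminium vent weight upright in the white dish, then the red gasket over the wooden post down onto its foot, then the idli plate, knob up, centred on the blue trivet, and last the steel dabba upright, centred on the yellow mat and lined up with it lengthwise (either way round). Leave the green brush and the copper tumbler standing where they are, and let go of everything at the end.

Things in the scene. Friction and masses are not known exactly. Their poses are not given: they have to be found in the camera images.
- weight: Small aluminium vent weight with a black band near its foot: an upright cylinder 28 mm in diameter, 42 mm tall (the top 5 mm taper to 22 mm), about 65 g. Origin: centre of its underside, z up. At the start it stands on the knob of the idli plate, on top of the stack.
- gasket: Thick, stiff red sealing ring: outer diameter 60 mm, hole 34 mm, 18 mm tall, about 40 g. Origin: centre of its underside, z up. At the start it lies loosely round the idli plate's stem, on the plate's disc.
- plate: Round stainless steel idli plate: disc 112 mm in diameter and 6 mm thick with six small moulds (dark spots) round its edge; in its middle a stem 12 mm in diameter from 6 to 30 mm height carries a knob 22 mm in diameter from 30 to 46 mm height, by which it is lifted. About 220 g. Origin: centre of the underside, z up. At the start it lies across the lid of the dabba.
- dabba: Closed oblong steel tin (its flap is latched and does not open): 170 mm along its x, 60 mm along its y, 42 mm tall, about 300 g; brass hinge at one short end and brass clasp at the other, long sides plain. Origin: centre of its underside, z up. At the start it is the bottom of the stack and stands on the bamboo board, whose top is 30 mm above the counter (z = 0.030).
- dish: Small round white dish for the vent weight, fixed on the board: outer diameter 74 mm at the rim, inner floor about 60 mm across and 4 mm above the underside, rim 10 mm above the underside. Origin: centre of its underside (on the board), z up.
- post: Dark wooden post for the gasket, fixed on the board: round foot 70 mm in diameter and 8 mm thick, on it a vertical post 14 mm in diameter whose top is 58 mm above the underside. Origin: centre of the foot's underside, z up.
- trivet: Round blue trivet for the idli plate, fixed on the board: flat disc 130 mm in diameter, 8 mm thick. Origin: centre of its underside, z up.
- mat: Oblong yellow mat for the dabba, fixed on the board: 190 mm along its x, 80 mm along its y, 6 mm thick. Origin: centre of its underside, z up.
- brush: Bystander, loose: green scrubbing brush standing upright on white bristles, at most 56 mm in diameter at the foot, flat handle (at most 26 mm wide) upward, 126 mm tall. Origin: centre of its underside, z up. It stands on the board beyond the work.
- tumbler: Bystander, loose: copper-coloured tumbler standing upright, open at the top, 64 mm in diameter at the rim, 85 mm tall. Origin: centre of its underside, z up. It stands on the board beyond the work.
There are look-alikes about, which are no part of the job. What is shaped like the dabba but pink, purple or turquoise is not meant.

How it is judged:
By the outcome, as a careful person would: the job done as asked, in the order asked, and still so for the second after the job is handed in, with the robot touching nothing.
It also fails if it takes over 136 s, if anything falls off the work surface, if the arm or the gripper's body presses on something with over 40 N, if the wrist force passes 120 N, or if a joint passes its speed limit or range.

## Working session

There is one attempt and no reset: what is moved stays moved. The work goes in short steps, Python scripts to look and compute and a tool call to move; the robot and the scene stay as the last step left them, time stands still between calls to the robot, and variables do not carry over. Pictures are saved under pics/ and viewed, and the job is handed in when it is done.

Besides the shell and the picture viewer there is one more tool, called after "Request:" as a command line: name --argument value ..., lists and objects as JSON in quotes. send_rows: Moves the arm, as the interface text tells. Its arguments: {"type":"object","properties":{"xyz":{"type":"array","items":{"type":"array","items":{"type":"number"}}},"rotation":{"type":"array","items":{"type":"array","items":{"type":"number"}}},"grip":{"type":"array","items":{"type":"number"}},"force":{"type":"number"}},"required":["xyz","rotation","grip"]}

```bash
mkdir -p pics; python3 - <<'E'
from bench import robot
import cv2,numpy as np
np.set_printoptions(precision=4,suppress=True)
s=robot.state()
for k,v in s.items(): print(k,v)
for n in("scene","top","wrist"):
    c=robot.get_calibration(n)
    print(n,c)
    cv2.imwrite(f"pics/{n}0.png",robot.camera(n)[:,:,::-1])
E
```

```text
t 0.0
joints [ 1.1738  0.69   -0.1945  1.5663  0.1573  0.9025 -0.2151]
joint_vel [ 0.0007 -0.0005 -0.0011 -0.0008  0.0017  0.0016 -0.0009]
joint_efforts [  0.0003 -52.7563  -1.2664 -15.3431  -0.0525   0.0068   0.0002]
position [ 0.2607 -0.5673  0.2222]
tool_rot [-3.0672 -0.6712  0.0009]
contact_force [-0.7163  0.2798  0.782 ]
torque [ 0.0418  0.0182 -0.075 ]
grip_width 0.08830153780943743
scene {'mtx': array([[553.4821,   0.    , 306.9546],
       [  0.    , 553.4821, 238.4862],
       [  0.    ,   0.    ,   1.    ]]), 'eye': array([1.5298, 0.6021, 1.0479]), 'orientation': array([-1.312 , -2.1391,  1.0069])}
top {'mtx': array([[544.9659,   0.    , 319.6622],
       [  0.    , 544.9659, 234.7493],
       [  0.    ,   0.    ,   1.    ]]), 'eye': array([0.3073, 0.0616, 1.3106]), 'orientation': array([-2.1407,  2.1171, -0.1802])}
wrist {'mtx': array([[412.826 ,   0.    , 322.1741],
       [  0.    , 412.826 , 238.0261],
       [  0.    ,   0.    ,   1.    ]]), 'tool_from_camera': array([[ 0.0006, -0.9473, -0.3205,  0.0836],
       [ 1.    ,  0.0005,  0.0003,  0.    ],
       [-0.0001, -0.3205,  0.9473, -0.1606],
       [ 0.    ,  0.    ,  0.    ,  1.    ]])}
```

View pics/scene0.png

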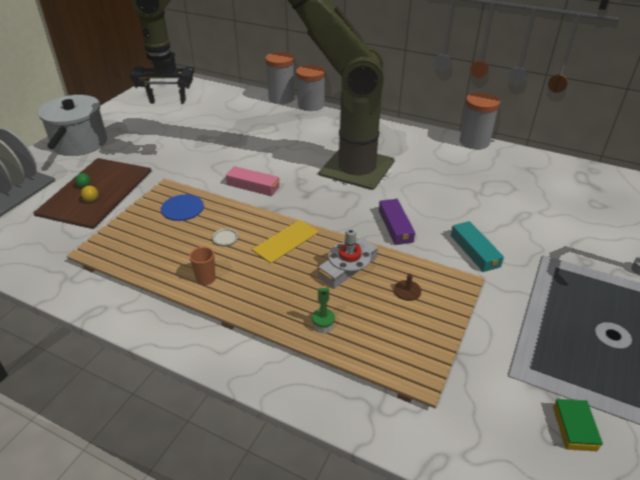

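View pics/top0.png

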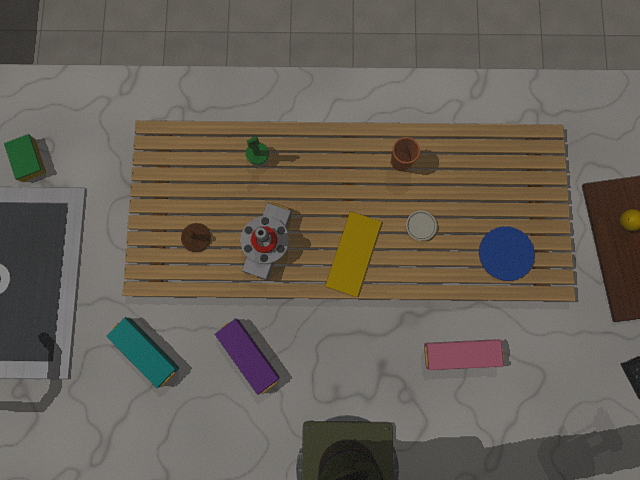

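View pics/wrist0.png

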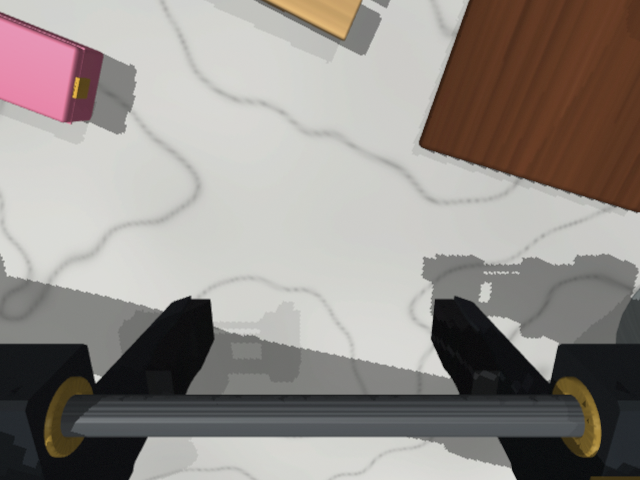

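```bash
cat > h.py <<'E'
from bench import robot
import cv2,numpy as np
from scipy.spatial.transform import Rotation as Ro
np.set_printoptions(precision=4,suppress=True)
def cam(n,st=None):
    c=robot.get_calibration(n)
    if n!="wrist": return c["mtx"],Ro.from_rotvec(c["orientation"]).as_matrix(),np.array(c["eye"])
    st=st or robot.state(); T=np.eye(4);T[:3,:3]=Ro.from_rotvec(st["tool_rot"]).as_matrix();T[:3,3]=st["position"]
    T=T@c["tool_from_camera"]; return c["mtx"],T[:3,:3],T[:3,3]
def pt(C,uv,z):
    K,R,e=C; uv=np.atleast_2d(np.asarray(uv,float))
    d=(np.linalg.inv(K)@np.c_[uv,np.ones(len(uv))].T).T@R.T
    return e+d*((z-e[2])/d[:,2])[:,None]
def proj(C,X):
    K,R,e=C; p=(np.atleast_2d(X)-e)@R@K.T; return p[:,:2]/p[:,2:]
def hsvmask(im,lo,hi):
    return cv2.inRange(cv2.cvtColor(im,cv2.COLOR_RGB2HSV),np.array(lo),np.array(hi))
def blobs(m,amin=60):
    cs,_=cv2.findContours(m,cv2.RETR_EXTERNAL,cv2.CHAIN_APPROX_NONE)
    return sorted([c for c in cs if cv2.contourArea(c)>amin],key=cv2.contourArea,reverse=True)
def tool(st=None):
    st=st or robot.state(); R=Ro.from_rotvec(st["tool_rot"]).as_matrix()
    return np.array(st["position"]),R,np.arctan2(R[1,0],R[0,0])
def shot(n,name):
    st=robot.state(); im=robot.camera(n); cv2.imwrite(f"pics/{name}.png",im[:,:,::-1]); return im,cam(n,st)
E
python3 - <<'E'
from h import *
C=cam("top"); im=cv2.imread("pics/top0.png")[:,:,::-1].copy()
print(C[1])
for nm,lo,hi,z in[("mat",(20,150,80),(32,255,255),.036),("trivet",(100,150,60),(125,255,255),.038),("red",(0,170,90),(6,255,255),.096),("dish",(0,0,150),(180,45,255),.04),("post",(0,60,20),(15,255,110),.038)]:
    m=hsvmask(im,lo,hi); m2=np.zeros_like(m); m2[125:297,130:570]=m[125:297,130:570]
    for c in blobs(m2)[:4]:
        P=pt(C,c.reshape(-1,2),z)[:,:2].astype(np.float32)
        r=cv2.minAreaRect(P); e=cv2.minEnclosingCircle(P); mm=cv2.moments(c)
        print(nm,c.reshape(-1,2).mean(0),"rect",np.round(r,4) if 0 else r,"circ",e)
cv2.imwrite("pics/topc.png",cv2.resize(im[130:300,170:400],None,fx=3.4,fy=3.4,interpolation=cv2.INTER_CUBIC)[:,:,::-1])
E
```

```text
[[ 0.0114 -0.985   0.1723]
 [-0.9999 -0.0106  0.0053]
 [-0.0033 -0.1724 -0.985 ]]
mat [352.9009 253.8774] rect ((0.48696470260620117, -0.01130165159702301), (0.08029745519161224, 0.19047419726848602), 72.11731719970703) circ ((0.48743557929992676, -0.009771582670509815), 0.10159844160079956)
trivet [506.3399 253.2614] rect ((0.49080514907836914, -0.37171876430511475), (0.1270710527896881, 0.12618720531463623), 74.07746887207031) circ ((0.4913857877254486, -0.3716104328632355), 0.06444346904754639)
red [260.0725 243.6957] rect ((0.49846351146698, 0.20181500911712646), (0.05717360973358154, 0.03160325437784195), 57.54385757446289) circ ((0.5075566172599792, 0.1960318684577942), 0.028748931363224983)
post [196.3556 236.9111] rect ((0.521580696105957, 0.362745463848114), (0.07066810131072998, 0.06790907680988312), 46.17888259887695) circ ((0.5225807428359985, 0.3614710569381714), 0.03689373657107353)
post [404.0774 155.0194] rect ((0.7317819595336914, -0.13477450609207153), (0.08619922399520874, 0.06829117238521576), 0.5809451341629028) circ ((0.7323261499404907, -0.13381898403167725), 0.04571670666337013)
post [269.8837 242.3256] rect ((0.5121615529060364, 0.18721836805343628), (0.03359241783618927, 0.06165192276239395), 64.01805114746094) circ ((0.5169916152954102, 0.19764961302280426), 0.03115428239107132)
```

View pics/topc.png

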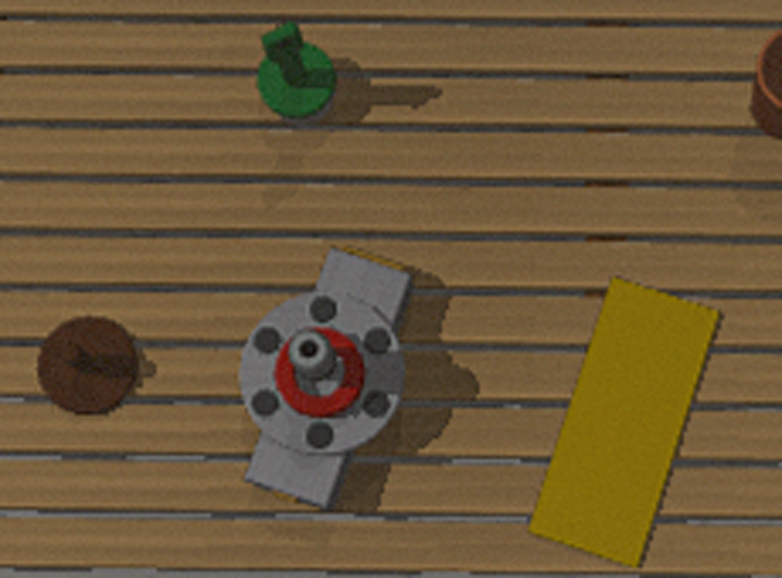

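```bash
python3 - <<'E'
from h import *
C=cam("top"); S=cam("scene")
f=lambda u,v:(170+u/3.4,130+v/3.4)
print("weight",pt(C,f(310,348),.160))
print("plate",pt(C,[f(322,308),f(377,341),f(376,404),f(320,434),f(265,403),f(267,340)],.078).mean(0))
print("dish",pt(C,(421.5,226),.04),"brushfoot",pt(C,f(296,80),.05), "brushtop",pt(C,f(283,37),.156))
d=pt(C,[f(333,248),f(411,271),f(326,508),f(246,480)],.072); print("dabba",d,d.mean(0))
e=(d[0]+d[1]-d[2]-d[3]); print(np.degrees(np.arctan2(e[1],e[0])))
print(tool())
E
```

```text
weight [[0.5125 0.1933 0.16  ]]
plate [0.5111 0.1946 0.078 ]
dish [[ 0.5533 -0.173   0.04  ]] brushfoot [[0.7251 0.2216 0.05  ]] brushtop [[0.7191 0.2175 0.156 ]]
dabba [[0.598  0.1896 0.072 ]
 [0.5824 0.1358 0.072 ]
 [0.4195 0.1894 0.072 ]
 [0.4377 0.2436 0.072 ]] [0.5094 0.1896 0.072 ]
-18.40641695457212
(array([ 0.2608, -0.5675,  0.2224]), array([[ 0.9086,  0.4176, -0.0007],
       [ 0.4176, -0.9086,  0.0012],
       [-0.0001, -0.0014, -1.    ]]), np.float64(0.43083833573428565))
```

Request:
send_rows --xyz '[[1, 0, -0.3], [1, 0, -0.3], [1, 0, -0.3], [1, 0, -0.3], [1, 0, 0], [1, 0, 0], [0.5, -1, 0], [0.5, -1, 0], [0.5, -1, 0], [0.5, -1, 0], [0, -1, 0], [0, -1, 0]]' --rotation '[[0, 0, 1], [0, 0, 1], [0, 0, 1], [0, 0, 1], [0, 0, 1], [0, 0, 0.39], [0, 0, 0], [0, 0, 0], [0, 0, 0], [0, 0, 0], [0, 0, 0], [0, 0, 0]]' --grip '[-1, -1, -1, -1, -1, -1, -1, -1, -1, -1, -1, -1]' --force 15

```text
t: 1.15
position: [0.4954, -0.3449, 0.2585]
tool_rot: [-3.141, -0.002, 0.0]
contact_force: [0.1, -0.6, -0.3]
grip_width: 0.0881
```

Request:
send_rows --xyz '[[0, -1, 0], [0, -1, 0], [0, -1, 0], [0, -1, 0], [0, -1, 0], [0, -1, 0], [0, -1, 0], [0, -1, 0], [0, -1, 0], [0, -1, 0], [0, -1, 0], [0, -1, 0]]' --rotation '[[0, 0, 0], [0, 0, 0], [0, 0, 0], [0, 0, 0], [0, 0, 0], [0, 0, 0], [0, 0, 0], [0, 0, 0], [0, 0, 0], [0, 0, 0], [0, 0, 0], [0, 0, 0]]' --grip '[-1, -1, -1, -1, -1, -1, -1, -1, -1, -1, -1, -1]'

```text
t: 2.15
position: [0.4944, 0.0143, 0.2589]
tool_rot: [3.142, -0.001, -0.001]
contact_force: [0.4, 0.4, -0.1]
grip_width: 0.0882
```

Request:
send_rows --xyz '[[0.1, -1, 0], [0.1, -1, 0], [0.1, -1, 0], [0.1, -1, 0], [0, -1, 0], [0, -0.5, 0], [0, 0, 0], [0, 0, 0], [0, 0, 0]]' --rotation '[[0, 0, 0], [0, 0, 0], [0, 0, 0], [0, 0, 0], [0, 0, 0], [0, 0, 0], [0, 0, 0], [0, 0, 0], [0, 0, 0]]' --grip '[-1, -1, -1, -1, -1, -1, -1, -1, -1]'

```text
t: 2.9
position: [0.5069, 0.1759, 0.2588]
tool_rot: [3.14, -0.004, -0.001]
contact_force: [-0.8, -0.6, 1.1]
grip_width: 0.0883
```

```bash
python3 - <<'E'
from h import *
im,C=shot("wrist","w1")
print(robot.state()["t"],tool())
for X in ([.5125,.1933,.16],[.5111,.1946,.078]): print(proj(C,X))
im,C=shot("scene","s1")
cv2.imwrite("pics/s1c.png",cv2.resize(im[200:340,270:450],None,fx=4,fy=4,interpolation=cv2.INTER_CUBIC)[:,:,::-1])
E
```

```text
2.95 (array([0.5069, 0.1756, 0.2589]), array([[ 1.    , -0.0032, -0.0004],
       [-0.0032, -1.    , -0.0016],
       [-0.0004,  0.0016, -1.    ]]), np.float64(-0.0031775096945817205))
[[295.238  223.8796]]
[[299.5841 197.4791]]
```

View pics/w1.png

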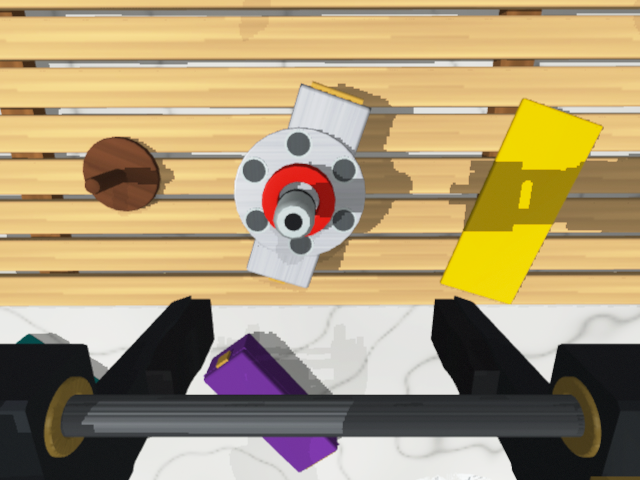

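View pics/s1c.png

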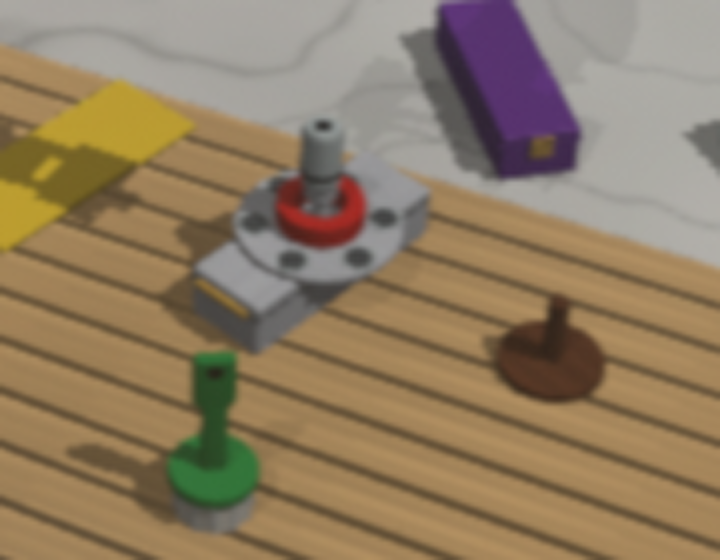

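```bash
python3 - <<'E'
from h import *
im=cv2.imread("pics/w1.png")[:,:,::-1].copy()
K,R,e=cam("wrist"); C=(K,R,e)
g=cv2.cvtColor(im,cv2.COLOR_RGB2GRAY); m=cv2.inRange(g,0,55)
m2=np.zeros_like(m);m2[205:235,275:312]=m[205:235,275:312]
for c in blobs(m2,15): print("hole",c.reshape(-1,2).mean(0),pt(C,c.reshape(-1,2).mean(0),.16))
m=cv2.inRange(g,0,125);m2=np.zeros_like(m);m2[125:256,240:360]=m[125:256,240:360]
for c in blobs(m2,150): print("mould",c.reshape(-1,2).mean(0),cv2.contourArea(c),pt(C,c.reshape(-1,2).mean(0),.078))
def rep(nm,lo,hi,z,roi):
    m=hsvmask(im,lo,hi); y0,y1,x0,x1=roi; m2=np.zeros_like(m);m2[y0:y1,x0:x1]=m[y0:y1,x0:x1]
    for c in blobs(m2,200)[:2]:
        P=pt(C,c.reshape(-1,2),z)[:,:2].astype(np.float32); print(nm,cv2.minAreaRect(P),cv2.minEnclosingCircle(P))
rep("gasket",(0,190,90),(6,255,255),.096,(140,260,230,370))
rep("gasket178",(174,190,90),(180,255,255),.096,(140,260,230,370))
rep("mat",(22,150,60),(32,255,255),.036,(80,310,430,640))
rep("post",(3,80,20),(14,255,140),.038,(125,220,75,170))
E
```

```text
hole [292.6591 221.5   ] [[0.5143 0.1947 0.16  ]]
mould [305.3051 208.7839] 4093.0 [[0.5014 0.1897 0.078 ]]
mould [343.3594 170.5938] 380.0 [[0.5339 0.1577 0.078 ]]
mould [298.     143.5323] 368.0 [[0.556  0.1948 0.078 ]]
mould [253.3934 170.2787] 349.5 [[0.5344 0.2321 0.078 ]]
mould [344.28  241.752] 248.5 [[0.4715 0.156  0.078 ]]
mould [292.8298 221.4468] 210.5 [[0.4902 0.2006 0.078 ]]
gasket ((0.5150602459907532, 0.19371956586837769), (0.057689566165208817, 0.055069681257009506), 74.63514709472656) ((0.5128411650657654, 0.19437330961227417), 0.029924046248197556)
mat ((0.4893379807472229, -0.010388761758804321), (0.0810660570859909, 0.18879219889640808), 72.1192855834961) ((0.489518404006958, -0.010568334721028805), 0.10137065500020981)
post ((0.5242132544517517, 0.36155039072036743), (0.06967588514089584, 0.06814463436603546), 81.72554016113281) ((0.5244361758232117, 0.3627971410751343), 0.03648759052157402)
```

Request:
send_rows --xyz '[[0.22, -0.61, 0.2], [0, 0, 0.8], [0, 0, 0.8], [0, 0, 0.8], [0, 0, 0.6], [0, 0, 0.4], [0, 0, 0.1], [0, 0, 0], [0, 0, 0]]' --rotation '[[0, 0, 0], [0, 0, 0], [0, 0, 0], [0, 0, 0], [0, 0, 0], [0, 0, 0], [0, 0, 0], [0, 0, 0], [0, 0, 0]]' --grip '[0, 0, 0, 0, 0, 0, 0, 0, 0]' --force 10

```text
t: 3.75
position: [0.5141, 0.1955, 0.1486]
tool_rot: [-3.142, 0.003, -0.001]
contact_force: [-0.1, 0.1, 0.1]
grip_width: 0.044
```

```bash
python3 - <<'E'
from h import *
im,C=shot("wrist","w2")
print(robot.state()["t"],tool()[0],robot.state()["grip_width"])
E
```

```text
3.8 [0.5143 0.1958 0.149 ] 0.04384685137405298
```

View pics/w2.png

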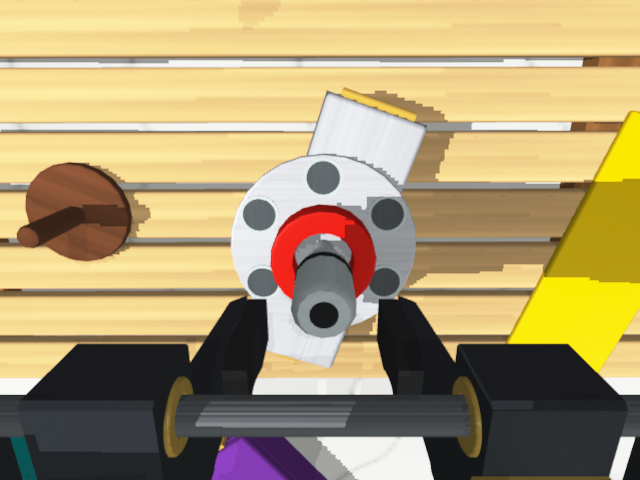

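Request:
send_rows --xyz '[[0, 0, 0], [0, 0, 0], [0, 0, 0], [0, 0, 0], [0, 0, 0]]' --rotation '[[0, 0, 0], [0, 0, 0], [0, 0, 0], [0, 0, 0], [0, 0, 0]]' --grip '[1, 1, 1, 1, 1]' --force 12

```text
t: 4.22
position: [0.5136, 0.1962, 0.1482]
tool_rot: [-3.141, 0.001, -0.001]
contact_force: [0.3, 0.1, 0.4]
grip_width: 0.0129
```

Request:
send_rows --xyz '[[0, 0, -0.3], [0, 0, -0.6], [0, 0, -0.6], [0, 0, -0.5], [0, 0, 0], [0, 0, 0]]' --rotation '[[0, 0, 0], [0, 0, 0], [0, 0, 0], [0, 0, 0], [0, 0, 0], [0, 0, 0]]' --grip '[1, 1, 1, 1, 1, 1]'

```text
t: 4.72
position: [0.514, 0.1964, 0.209]
tool_rot: [-3.141, 0.001, -0.003]
contact_force: [0.1, -0.1, -0.4]
grip_width: 0.0005
```

```bash
python3 - <<'E'
from h import *
im,C=shot("wrist","w3")
print(robot.state()["t"],tool()[0],robot.state()["grip_width"])
E
```

```text
4.7667 [0.5133 0.1961 0.208 ] 0.0005884135417134314
```

View pics/w3.png

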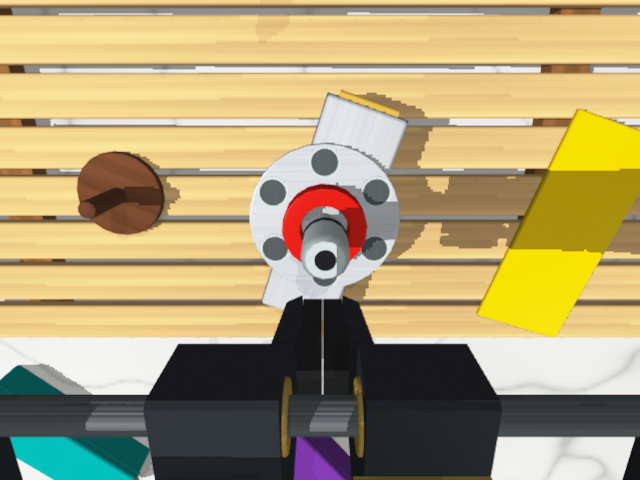

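```bash
python3 - <<'E'
from h import *
st=robot.state()
def tri(obs):
    A=np.zeros((3,3));b=np.zeros(3)
    for (K,R,e),uv in obs:
        d=R@np.linalg.inv(K)@np.r_[uv,1]; d/=np.linalg.norm(d); P=np.eye(3)-np.outer(d,d);A+=P;b+=P@e
    X=np.linalg.solve(A,b); return X,[proj(c,X)[0]-uv for c,uv in obs]
def W(p,r): return cam("wrist",{"position":p,"tool_rot":r})
c1=W([.5069,.1756,.2589],[3.14,-.004,-.001]);c2=W([.5143,.1958,.149],[-3.142,.003,-.001]);c3=W([.5133,.1961,.208],[-3.141,.001,-.003])
T=cam("top");S=cam("scene")
def hole(n,roi,th=55):
    im=cv2.imread(f"pics/{n}.png",0); m=cv2.inRange(im,0,th); m2=np.zeros_like(m);y0,y1,x0,x1=roi;m2[y0:y1,x0:x1]=m[y0:y1,x0:x1]
    return blobs(m2,10)[0].reshape(-1,2).mean(0)
h1=hole("w1",(205,235,275,312));h2=hole("w2",(298,335,300,345));h3=hole("w3",(245,280,310,340))
t=np.array([170+310/3.4,130+348/3.4]); s=np.array([270+322/4,200+125/4])
print(h1,h2,h3)
print(tri([(c1,h1),(c2,h2),(c3,h3)])); print("wr c1,c2",tri([(c1,h1),(c2,h2)]))
print("top+scene",tri([(T,t),(S,s)])); print("all",tri([(c1,h1),(c2,h2),(c3,h3),(T,t),(S,s)]))
# TCP/fingertip projections in wrist
C=cam("wrist",st); p,R,_=tool(st)
for z in(0,.019): print(proj(C,p+R@np.array([0,0,z])))
im,_=shot("scene","s2")
cv2.imwrite("pics/s2c.png",cv2.resize(im[150:310,270:450],None,fx=4,fy=4)[:,:,::-1])
E
```

```text
[292.6364 221.5   ] [323.473  314.9459] [324.8846 259.9615]
(array([0.5139, 0.1948, 0.1597]), [array([-0.1564,  0.1966]), array([0.8709, 0.0922]), array([-0.4664, -0.3054])])
wr c1,c2 (array([0.5139, 0.1949, 0.1594]), [array([-0.3367,  0.1094]), array([ 0.5369, -0.1817])])
top+scene (array([0.5125, 0.1941, 0.1583]), [array([-0.297 ,  0.1195]), array([-0.2701, -0.0022])])
all (array([0.5131, 0.1945, 0.1583]), [array([0.3539, 0.8306]), array([1.3935, 0.2471]), array([-0.0722,  0.2017]), array([-0.5031, -0.1336]), array([-0.1914,  0.1919])])
[[321.847  302.0067]]
[[321.883  283.3993]]
```

View pics/s2c.png

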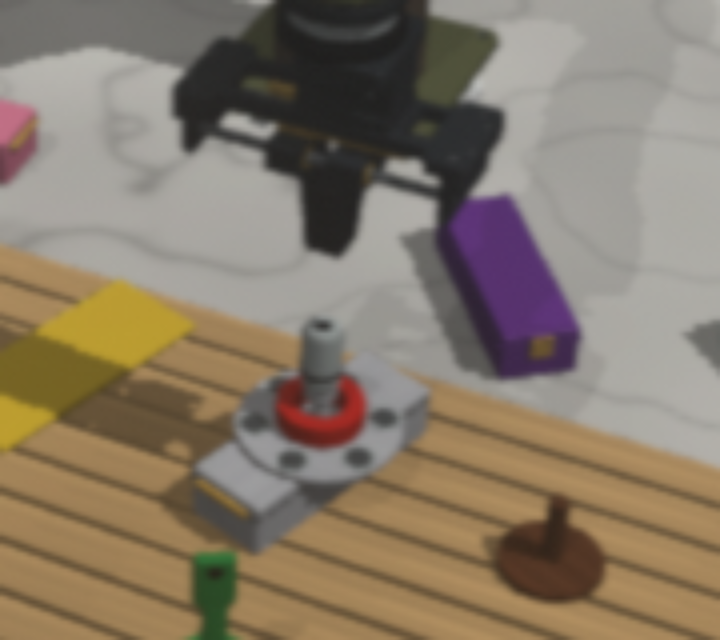

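```bash
python3 - <<'E'
from h import *
st=robot.state(); C=cam("wrist",st); p,R,_=tool(st); S=cam("scene"); T=cam("top"); print(p)
for o in([0,0,0],[0,0,.019],[.009,.0,.019],[-.009,0,.019],[.009,.0175,.019],[.009,-.0175,.019]):
    X=p+R@np.array(o); s=proj(S,X)[0]; print(o,proj(C,X)[0],s,(s-[270,150])*4,proj(T,X)[0])
im,_=shot("top","t2")
cv2.imwrite("pics/t2c.png",cv2.resize(im[170:300,200:340],None,fx=5,fy=5,interpolation=cv2.INTER_CUBIC)[:,:,::-1])
im=cv2.imread("pics/w3.png")
cv2.imwrite("pics/w3c.png",cv2.resize(im[240:400,230:420],None,fx=4,fy=4)) 
E
```

```text
[0.513  0.1959 0.2075]
[0, 0, 0] [321.8481 302.0096] [351.6482 216.219 ] [326.5928 264.8762] [257.3717 228.014 ]
[0, 0, 0.019] [321.8839 283.4019] [351.3231 222.2263] [325.2925 288.9052] [258.4279 229.6968]
[0.009, 0.0, 0.019] [321.8915 265.9425] [349.8697 224.2265] [319.4788 296.9059] [258.5617 225.4778]
[-0.009, 0, 0.019] [321.8765 300.3575] [352.7638 220.2436] [331.0553 280.9746] [258.2937 233.9274]
[0.009, 0.0175, 0.019] [359.1144 265.9661] [343.467  222.2819] [293.8681 289.1277] [266.9003 225.5676]
[0.009, -0.0175, 0.019] [284.6682 265.9188] [356.3304 226.1886] [345.3215 304.7546] [250.2247 225.388 ]
```

View pics/t2c.png

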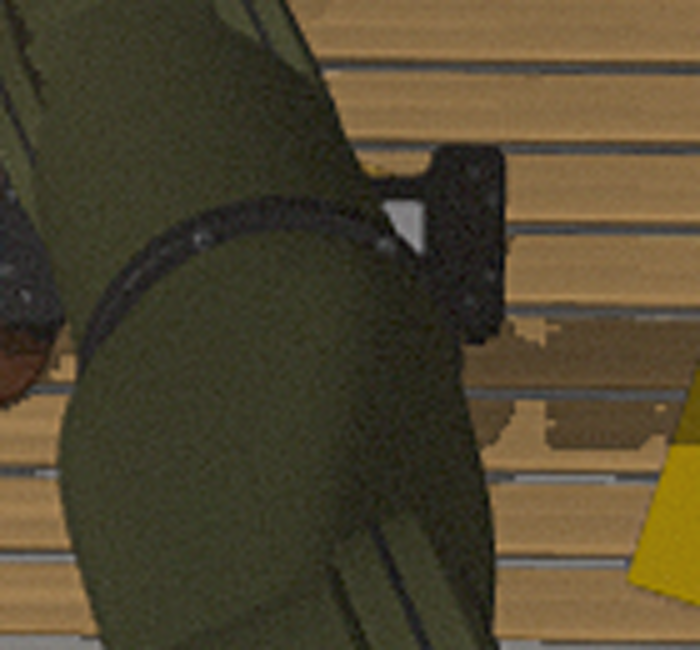

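View pics/w3c.png

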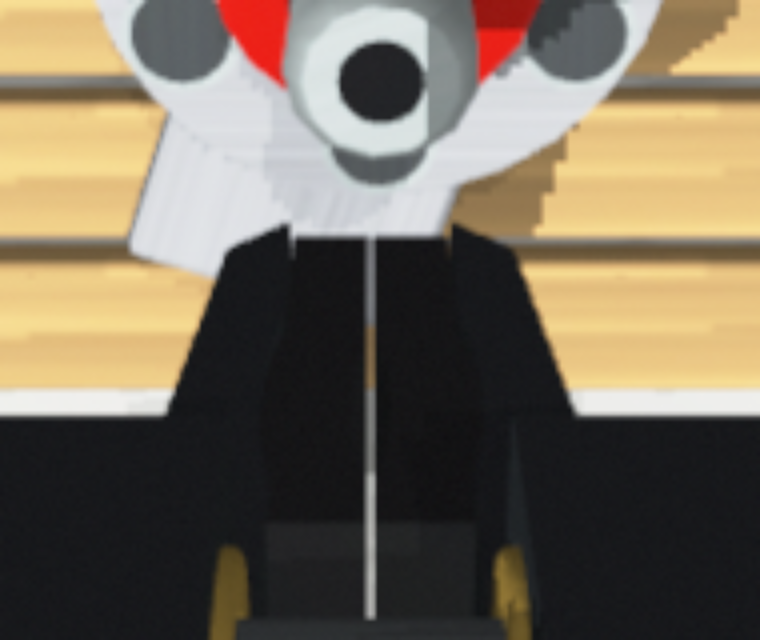

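Request:
send_rows --xyz '[[0, 0, 0], [0, 0, 0], [0.02, 0.05, 0.2], [0, 0, 0.7], [0, 0, 0.8], [0, 0, 0.7], [0, 0, 0.3], [0, 0, 0], [0, 0, 0]]' --rotation '[[0, 0, 0], [0, 0, 0], [0, 0, 0], [0, 0, 0], [0, 0, 0], [0, 0, 0], [0, 0, 0], [0, 0, 0], [0, 0, 0]]' --grip '[-1, -1, -1, -1, -1, -1, -1, -1, -1]'

```text
t: 5.62
position: [0.5141, 0.1945, 0.1268]
tool_rot: [3.141, -0.001, -0.001]
contact_force: [0.5, -0.2, 0.8]
grip_width: 0.0584
```

```bash
python3 - <<'E'
from h import *
im,C=shot("wrist","w4")
print(robot.state()["t"],tool()[0],robot.state()["grip_width"])
im,_=shot("scene","s4")
cv2.imwrite("pics/s4c.png",cv2.resize(im[180:310,270:430],None,fx=4.6,fy=4.6,interpolation=cv2.INTER_CUBIC)[:,:,::-1])
S=cam("scene");p,R,_=tool()
for o in ([.009,-.044,.019],[.009,.044,.019],[.009,-.044,-.019],[.009,.044,-.019]): 
  X=p+R@np.array(o);print(o,(proj(S,X)[0]-[270,180])*4.6,proj(C,X)[0])
E
```

```text
5.6667 [0.5147 0.1948 0.1276] 0.06257389575950724
[0.009, -0.044, 0.019] [431.0309 339.0493] [226.7581 265.0672]
[0.009, 0.044, 0.019] [287.641  293.1059] [415.2989 265.1259]
[0.009, -0.044, -0.019] [434.9851 286.8183] [204.9492 303.5963]
[0.009, 0.044, -0.019] [289.0561 241.2419] [436.7592 303.6438]
```

View pics/s4c.png

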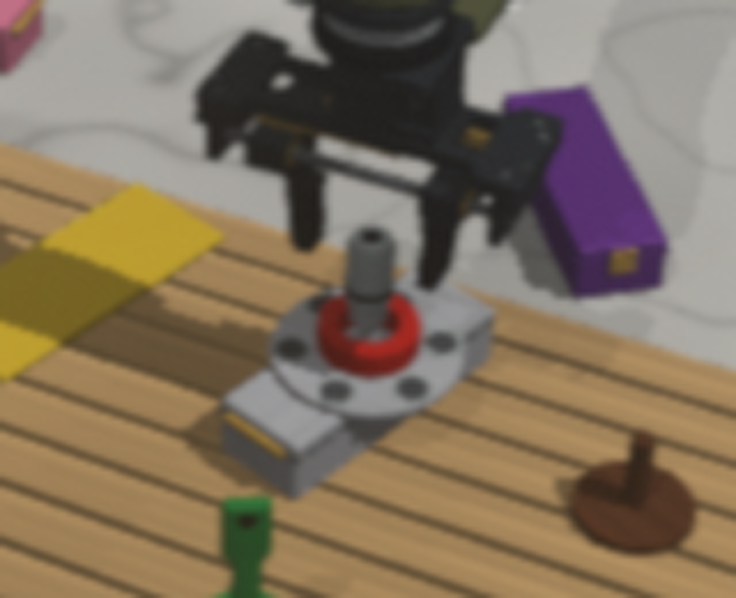

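View pics/w4.png

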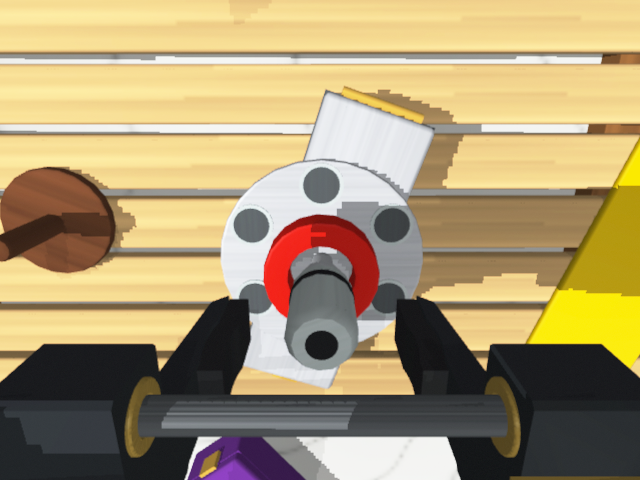

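Request:
send_rows --xyz '[[-0.04, 0, 0.3], [0, 0, 0.3], [0, 0, 0.08], [0, 0, 0], [0, 0, 0], [0, 0, 0], [0, 0, 0], [0, 0, 0], [0, 0, 0], [0, 0, 0]]' --rotation '[[0, 0, 0], [0, 0, 0], [0, 0, 0], [0, 0, 0], [0, 0, 0], [0, 0, 0], [0, 0, 0], [0, 0, 0], [0, 0, 0], [0, 0, 0]]' --grip '[0, 0, 0, 0, 1, 1, 1, 1, 1, 1]' --force 12

```text
t: 6.55
position: [0.5131, 0.1947, 0.1068]
tool_rot: [-3.141, 0.001, -0.001]
contact_force: [-0.3, 0.1, 0.4]
grip_width: 0.0277
```

Request:
send_rows --xyz '[[0, 0, -0.3], [0, 0, -0.6], [0, 0, -0.7], [0, 0.4, -0.6], [0.2, 0.8, 0], [0.2, 1, 0], [0.2, 1, 0], [0.2, 1, 0], [0.2, 1, 0], [0.2, 1, 0], [0.1, 1, 0], [0, 1, 0]]' --rotation '[[0, 0, 0], [0, 0, 0], [0, 0, 0], [0, 0, 0], [0, 0, 0], [0, 0, 0], [0, 0, 0], [0, 0, 0], [0, 0, 0], [0, 0, 0], [0, 0, 0], [0, 0, 0]]' --grip '[1, 1, 1, 1, 1, 1, 1, 1, 1, 1, 1, 1]'

```text
t: 7.55
position: [0.5524, -0.053, 0.1733]
tool_rot: [3.141, -0.001, 0.002]
contact_force: [0.6, -0.6, -0.9]
grip_width: 0.0272
```

Request:
send_rows --xyz '[[0, 1, 0], [0, 1, 0], [0, 0.9, 0], [0, 0.4, 0], [0, 0, 0], [0, 0, 0], [0, 0, 0]]' --rotation '[[0, 0, 0], [0, 0, 0], [0, 0, 0], [0, 0, 0], [0, 0, 0], [0, 0, 0], [0, 0, 0]]' --grip '[1, 1, 1, 1, 1, 1, 1]'

```text
t: 8.13
position: [0.5521, -0.1474, 0.1728]
tool_rot: [-3.14, -0.004, -0.0]
contact_force: [0.1, -0.4, -1.7]
grip_width: 0.0272
```

```bash
python3 - <<'E'
from h import *
im,C=shot("wrist","w5")
print(robot.state()["t"],tool()[0],robot.state()["grip_width"])
m=cv2.inRange(cv2.cvtColor(im,cv2.COLOR_RGB2HSV),np.array((0,0,120)),np.array((180,40,255)))
for c in blobs(m,800)[:6]:
    P=pt(C,c.reshape(-1,2),.04)[:,:2].astype(np.float32);print(c.reshape(-1,2).mean(0),cv2.minEnclosingCircle(P),cv2.minAreaRect(P))
m=hsvmask(im,(100,150,60),(125,255,255))
for c in blobs(m,800)[:1]:
    P=pt(C,c.reshape(-1,2),.038)[:,:2].astype(np.float32);print("trivet",cv2.minEnclosingCircle(P),c.reshape(-1,2).min(0),c.reshape(-1,2).max(0))
E
```

```text
8.1833 [ 0.5521 -0.1473  0.1727] 0.027495657765706744
[399.8836 198.0729] ((0.5830351114273071, -0.20336422324180603), 0.17048491537570953) ((0.5573763251304626, -0.20347262918949127), (0.07193663716316223, 0.34073057770729065), 0.24206499755382538)
[318.0796 455.7984] ((0.32335782051086426, -0.1432202309370041), 0.07365202903747559) ((0.3239457905292511, -0.14513559639453888), (0.05064837634563446, 0.14236506819725037), 0.335137277841568)
[393.4375  61.7847] ((0.6584250926971436, -0.1933020055294037), 0.1617758423089981) ((0.6586045026779175, -0.19330181181430817), (0.005144975613802671, 0.32332512736320496), 0.06254192441701889)
[396.9939 121.4287] ((0.6192089319229126, -0.19809380173683167), 0.1664549559354782) ((0.6209038496017456, -0.19805052876472473), (0.00543040968477726, 0.3327902555465698), 0.03380341827869415)
[598.4653 457.2871] ((0.3253974914550781, -0.400490939617157), 0.03725157305598259) ((0.32538601756095886, -0.40017667412757874), (0.050563983619213104, 0.055942755192518234), 0.3140459358692169)
[ 45.951  457.3186] ((0.3224044144153595, 0.10502132028341293), 0.03721749782562256) ((0.32252368330955505, 0.10502389073371887), (0.0507504977285862, 0.05623902380466461), 0.31404614448547363)
trivet ((0.49405959248542786, -0.3683183789253235), 0.06527827680110931) [522 210] [639 358]
```

View pics/w5.png

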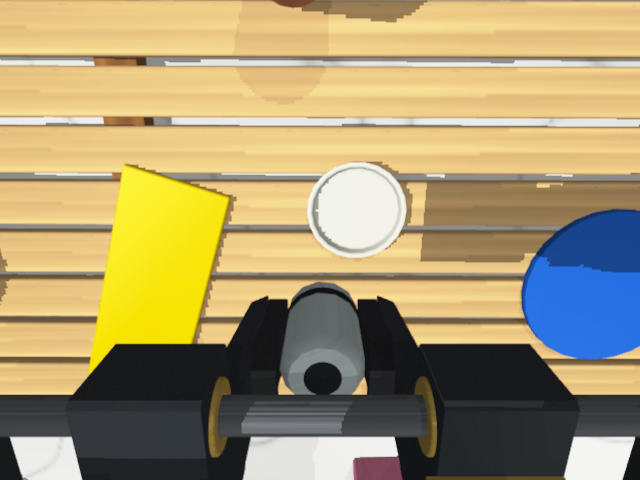

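```bash
python3 - <<'E'
from h import *
C=cam("wrist");p,R,y=tool()
d=pt(C,[(307,210),(406,210),(356.5,162),(356.5,258)],.04);print(d,d[:2].mean(0),d[2:].mean(0))
w=pt(C,(323,378),p[2]+.0532);print("weight",w,p)
E
```

```text
[[ 0.5581 -0.136   0.04  ]
 [ 0.5585 -0.2086  0.04  ]
 [ 0.5933 -0.1712  0.04  ]
 [ 0.5205 -0.1735  0.04  ]] [ 0.5583 -0.1723  0.04  ] [ 0.5569 -0.1723  0.04  ]
weight [[ 0.5535 -0.1478  0.2259]] [ 0.5521 -0.1473  0.1727]
```

Request:
send_rows --xyz '[[0.11, 0.84, 0], [0, 0, 0.5], [0, 0, 0.8], [0, 0, 0.9], [0, 0, 0.8], [0, 0, 0.7], [0, 0, 0.5], [0, 0, 0.35], [0, 0, 0.2], [0, 0, 0.1], [0, 0, 0], [0, 0, 0]]' --rotation '[[0, 0, 0], [0, 0, 0], [0, 0, 0], [0, 0, 0], [0, 0, 0], [0, 0, 0], [0, 0, 0], [0, 0, 0], [0, 0, 0], [0, 0, 0], [0, 0, 0], [0, 0, 0]]' --grip '[1, 1, 1, 1, 1, 1, 1, 1, 1, 1, 1, 1]'

```text
t: 9.18
position: [0.5557, -0.1754, 0.0278]
tool_rot: [3.141, -0.0, 0.002]
contact_force: [1.4, 0.2, -1.1]
grip_width: 0.0274
```

```bash
python3 - <<'E'
from h import *
im,C=shot("scene","s6")
print(robot.state()["t"],tool()[0],robot.state()["contact_force"])
u,v=proj(C,[.5555,-.1725,.05])[0].astype(int);print(u,v)
cv2.imwrite("pics/s6c.png",cv2.resize(im[v-50:v+50,u-60:u+60],None,fx=6,fy=6,interpolation=cv2.INTER_CUBIC)[:,:,::-1])
E
```

```text
9.2333 [ 0.5558 -0.1756  0.028 ] [ 0.116  -0.4187 -0.3147]
224 232
```

View pics/s6c.png

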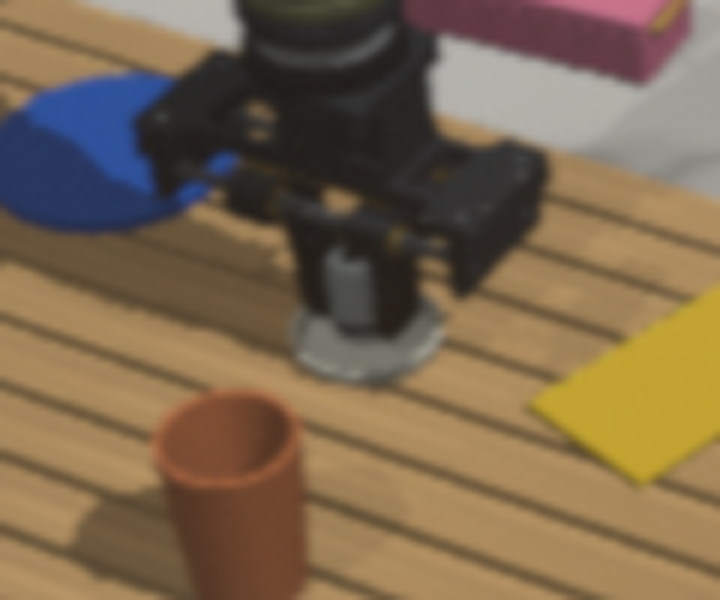

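Request:
send_rows --xyz '[[0, -0.1, 0.05], [0, 0, 0.05], [0, 0, 0.04], [0, 0, 0.03], [0, 0, 0], [0, 0, 0]]' --rotation '[[0, 0, 0], [0, 0, 0], [0, 0, 0], [0, 0, 0], [0, 0, 0], [0, 0, 0]]' --grip '[1, 1, 1, 1, 1, 1]'

```text
t: 9.73
position: [0.5553, -0.1723, 0.0228]
tool_rot: [-3.142, 0.0, -0.001]
contact_force: [-1.9, 0.0, 5.3]
grip_width: 0.0278
```

Contact (5 N up): it stands on the dish floor. Release narrowly, then rise.

Request:
send_rows --xyz '[[0, 0, 0], [0, 0, 0], [0, 0, 0], [0, 0, -0.2], [0, 0, -0.5], [0, 0, -0.8], [0, 0, -1], [0, 0, -1], [0, 0, -1], [0, 0, 0]]' --rotation '[[0, 0, 0], [0, 0, 0], [0, 0, 0], [0, 0, 0], [0, 0, 0], [0, 0, 0], [0, 0, 0], [0, 0, 0], [0, 0, 0], [0, 0, 0]]' --grip '[0.14, 0.14, 0.14, 0.14, 0.14, 0, 0, -0.5, -1, -1]'

```text
t: 10.57
position: [0.5587, -0.1736, 0.1629]
tool_rot: [3.139, -0.002, 0.016]
contact_force: [0.0, -0.1, 0.6]
grip_width: 0.0623
```

```bash
python3 - <<'E'
from h import *
im,C=shot("wrist","w7")
print(robot.state()["t"],tool()[0],robot.state()["grip_width"])
E
```

```text
10.6167 [ 0.5573 -0.1732  0.1604] 0.06628862079448272
```

View pics/w7.png

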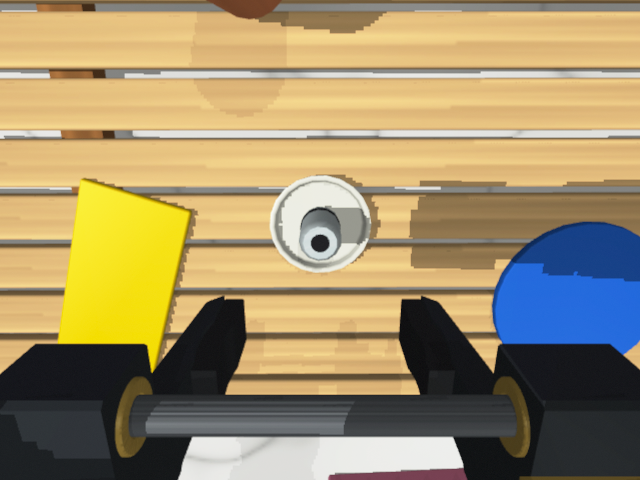

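Request:
send_rows --xyz '[[-0.2, -0.6, 0], [-0.2, -1, 0], [-0.2, -1, 0], [-0.2, -1, 0], [-0.2, -1, 0], [-0.2, -1, 0], [-0.2, -1, 0], [-0.1, -1, 0], [0, -1, 0], [0, -1, 0], [0, -1, 0], [0, -1, 0]]' --rotation '[[0, 0, 0], [0, 0, 0], [0, 0, 0], [0, 0, 0], [0, 0, 0], [0, 0, 0], [0, 0, 0], [0, 0, 0], [0, 0, 0], [0, 0, 0], [0, 0, 0], [0, 0, 0]]' --grip '[-1, -1, -1, -1, -1, -1, -1, -1, -1, -1, -1, -1]'

```text
t: 11.62
position: [0.5091, 0.1765, 0.1559]
tool_rot: [3.14, -0.0, -0.003]
contact_force: [-0.2, 0.1, -1.0]
grip_width: 0.0879
```

Request:
send_rows --xyz '[[0, -0.5, 0], [0, -0.3, 0], [0, 0, 0], [0, 0, 0], [0, 0, 0]]' --rotation '[[0, 0, 0], [0, 0, 0], [0, 0, 0], [0, 0, 0], [0, 0, 0]]' --grip '[-1, -1, -1, -1, -1]'

```text
t: 12.03
position: [0.5102, 0.1971, 0.1566]
tool_rot: [3.14, -0.005, -0.001]
contact_force: [0.2, -0.4, 0.3]
grip_width: 0.0882
```

```bash
python3 - <<'E'
from h import *
im,C=shot("wrist","w8"); p=tool()[0]
print(robot.state()["t"],tool(),robot.state()["grip_width"])
m=hsvmask(im,(0,170,60),(6,255,255))|hsvmask(im,(174,170,60),(180,255,255))
for c in blobs(m,800)[:1]:
    q=c.reshape(-1,2);P=pt(C,q,.096)[:,:2].astype(np.float32);print("gasket",cv2.minEnclosingCircle(P),q.min(0),q.max(0))
E
```

```text
12.0833 (array([0.5103, 0.1971, 0.1568]), array([[ 1.    , -0.0033, -0.0006],
       [-0.0033, -1.    , -0.0018],
       [-0.0005,  0.0018, -1.    ]]), np.float64(-0.003288836018533436)) 0.08792920867618083
gasket ((0.5131098031997681, 0.19536548852920532), 0.030870074406266212) [275 195] [376 296]
```

View pics/w8.png

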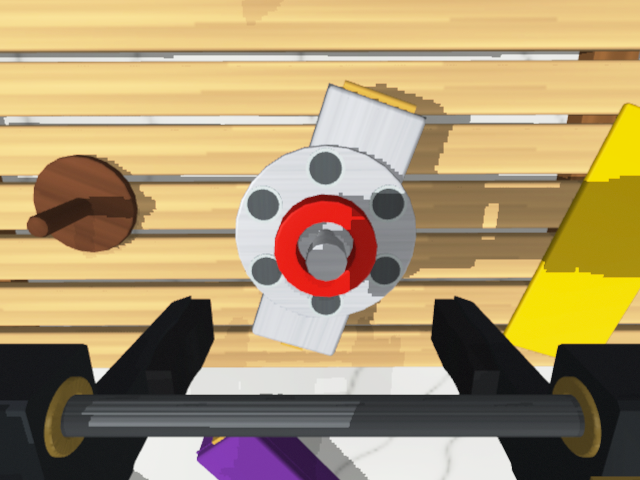

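Request:
send_rows --xyz '[[0.08, 0.07, 0.3], [0, 0, 0.7], [0, 0, 0.7], [0, 0, 0.6], [0, 0, 0.4], [0, 0, 0.23], [0, 0, 0.1], [0, 0, 0.05], [0, 0, 0], [0, 0, 0]]' --rotation '[[0, 0, 0], [0, 0, 0], [0, 0, 0], [0, 0, 0], [0, 0, 0], [0, 0, 0], [0, 0, 0], [0, 0, 0], [0, 0, 0], [0, 0, 0]]' --grip '[-1, -1, -1, -1, -1, -1, -1, -1, -1, -1]'

```text
t: 12.92
position: [0.5132, 0.1974, 0.0652]
tool_rot: [-3.141, 0.001, -0.002]
contact_force: [-0.2, 0.3, 0.5]
grip_width: 0.0881
```

```bash
python3 - <<'E'
from h import *
im,C=shot("scene","s9"); p=tool()[0]
print(robot.state()["t"],p,robot.state()["contact_force"])
cv2.imwrite("pics/s9c.png",cv2.resize(im[190:300,290:410],None,fx=6,fy=5.4,interpolation=cv2.INTER_CUBIC)[:,:,::-1])
im,C=shot("wrist","w9")
E
```

```text
12.9667 [0.5132 0.1974 0.0653] [-0.802  -1.2455 -0.132 ]
```

View pics/s9c.png

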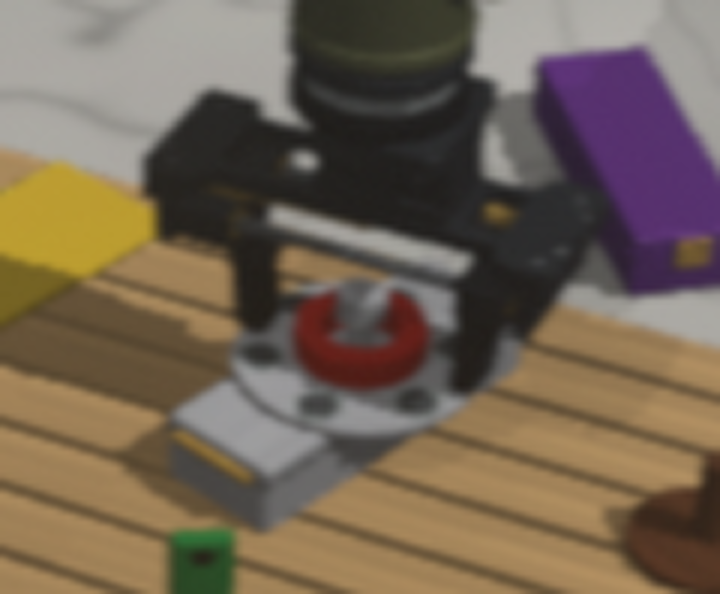

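View pics/w9.png

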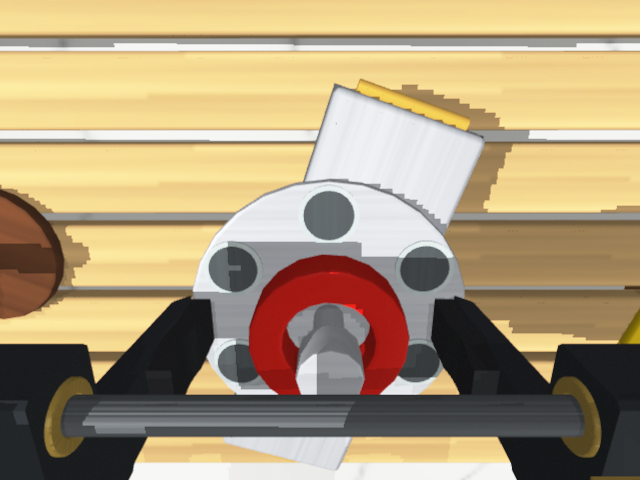

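Request:
send_rows --xyz '[[0, 0.08, 0], [0, 0, 0], [0, 0, 0], [0, 0, 0], [0, 0, 0], [0, 0, 0], [0, 0, 0], [0, 0, 0]]' --rotation '[[0, 0, 0], [0, 0, 0], [0, 0, 0], [0, 0, 0], [0, 0, 0], [0, 0, 0], [0, 0, 0], [0, 0, 0]]' --grip '[-1, 1, 1, 1, 1, 1, 1, 1]' --force 12

```text
t: 13.68
position: [0.5126, 0.195, 0.0646]
tool_rot: [3.142, -0.001, 0.0]
contact_force: [-0.5, -0.2, 0.1]
grip_width: 0.059
```

Request:
send_rows --xyz '[[0, 0, -0.2], [0, 0, -0.6], [0, 0, -0.7], [0, 0, -0.5], [0, -0.4, 0], [0.05, -0.8, 0], [0.1, -1, 0], [0.1, -1, 0], [0.1, -0.8, 0], [0, -0.3, 0], [0, 0, 0], [0, 0, 0]]' --rotation '[[0, 0, 0], [0, 0, 0], [0, 0, 0], [0, 0, 0], [0, 0, 0], [0, 0, 0], [0, 0, 0], [0, 0, 0], [0, 0, 0], [0, 0, 0], [0, 0, 0], [0, 0, 0]]' --grip '[1, 1, 1, 1, 1, 1, 1, 1, 1, 1, 1, 1]'

```text
t: 14.68
position: [0.5225, 0.323, 0.1239]
tool_rot: [3.14, 0.0, -0.002]
contact_force: [-0.3, -0.7, 0.3]
grip_width: 0.0591
```

```bash
python3 - <<'E'
from h import *
im,C=shot("wrist","w10")
print(robot.state()["t"],tool(),robot.state()["grip_width"])
m=hsvmask(im,(3,80,20),(14,255,140)); m[:,:160]=0
for c in blobs(m,300)[:2]:
    q=c.reshape(-1,2);P=pt(C,q,.038)[:,:2].astype(np.float32);print("post",cv2.minEnclosingCircle(P),q.min(0),q.max(0))
E
```

```text
14.7333 (array([0.5229, 0.3217, 0.1241]), array([[ 1.    , -0.0019, -0.0009],
       [-0.0019, -1.    , -0.0026],
       [-0.0009,  0.0026, -1.    ]]), np.float64(-0.0018560998301605622)) 0.05915565309955317
post ((0.5239216685295105, 0.36027124524116516), 0.03700672462582588) [204 181] [318 287]
```

View pics/w10.png

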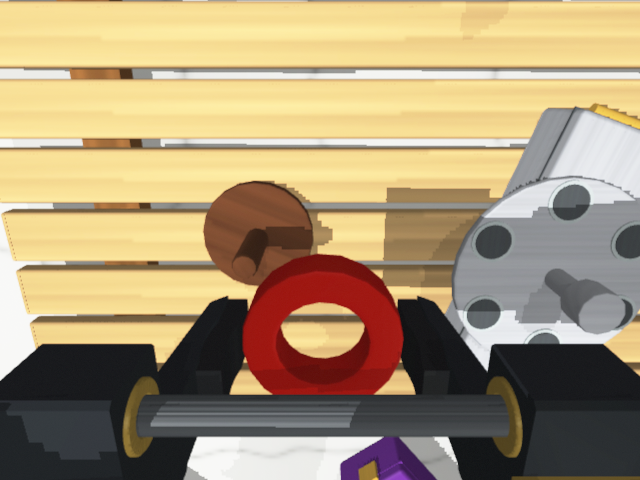

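```bash
python3 - <<'E'
from h import *
C=cam("wrist");p,R,y=tool()
print("post top",pt(C,(244,264),.088)); d=pt(C,[(204,233),(312,233),(258,181),(258,286)],.038); print(d[:2].mean(0),d[2:].mean(0))
zt=p[2]+.078-.0646+.018
g=pt(C,[(246,330),(402,330),(323,268)],zt);print("gasket",g,p)
im=cv2.imread("pics/w10.png");cv2.imwrite("pics/w10c.png",cv2.resize(im[170:300,190:330],None,fx=5,fy=4.5,interpolation=cv2.INTER_CUBIC))
E
```

```text
post top [[0.526  0.3616 0.088 ]]
[0.5264 0.3617 0.038 ] [0.5246 0.3618 0.038 ]
gasket [[0.5282 0.3489 0.1555]
 [0.5281 0.2931 0.1555]
 [0.5522 0.3213 0.1555]] [0.5229 0.3217 0.1241]
```

View pics/w10c.png

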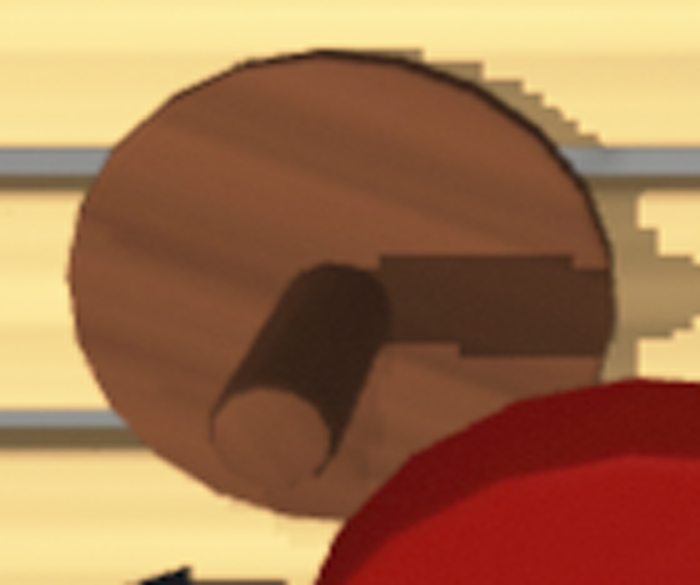

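Request:
send_rows --xyz '[[0.03, -0.7, 0], [0, -0.63, 0.2], [0, 0, 0.5], [0, 0, 0.3], [0, 0, 0], [0, 0, 0], [0, 0, 0]]' --rotation '[[0, 0, 0], [0, 0, 0], [0, 0, 0], [0, 0, 0], [0, 0, 0], [0, 0, 0], [0, 0, 0]]' --grip '[1, 1, 1, 1, 1, 1, 1]'

```text
t: 15.32
position: [0.5248, 0.3621, 0.095]
tool_rot: [3.141, -0.004, 0.001]
contact_force: [-1.0, -0.1, 0.8]
grip_width: 0.0588
```

```bash
python3 - <<'E'
from h import *
im,C=shot("wrist","w11")
print(robot.state()["t"],tool()[0],robot.state()["grip_width"])
E
```

```text
15.3667 [0.5249 0.3626 0.0952] 0.05882820578021291
```

View pics/w11.png

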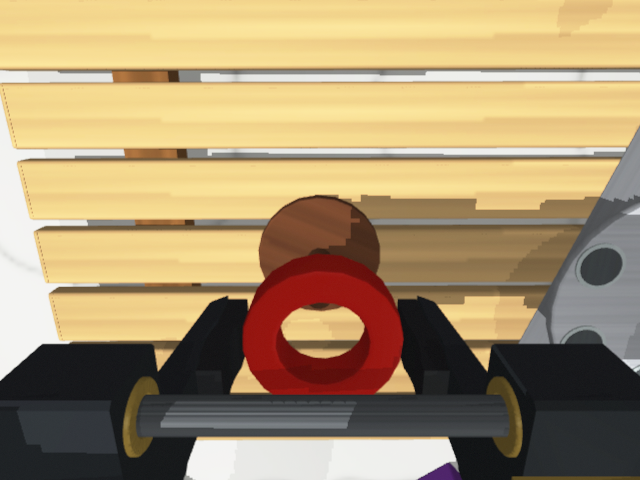

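Request:
send_rows --xyz '[[-0.03, 0, 0.3], [0, 0, 0.5], [0, 0, 0.5], [0, 0, 0.4], [0, 0, 0.25], [0, 0, 0.15], [0, 0, 0.1], [0, 0, 0], [0, 0, 0], [0, 0, 0]]' --rotation '[[0, 0, 0], [0, 0, 0], [0, 0, 0], [0, 0, 0], [0, 0, 0], [0, 0, 0], [0, 0, 0], [0, 0, 0], [0, 0, 0], [0, 0, 0]]' --grip '[1, 1, 1, 1, 1, 1, 1, 1, 1, 1]'

```text
t: 16.2
position: [0.5237, 0.3641, 0.0292]
tool_rot: [-3.141, 0.001, -0.002]
contact_force: [-0.2, 0.8, -0.5]
grip_width: 0.0593
```

```bash
python3 - <<'E'
from h import *
im,C=shot("wrist","w12")
print(robot.state()["t"],tool()[0],robot.state()["contact_force"])
im,C=shot("scene","s12")
cv2.imwrite("pics/s12c.png",cv2.resize(im[210:320,350:480],None,fx=6,fy=5.4,interpolation=cv2.INTER_CUBIC)[:,:,::-1])
E
```

```text
16.25 [0.5236 0.3642 0.0293] [-0.3584 -0.261  -0.3444]
```

View pics/s12c.png

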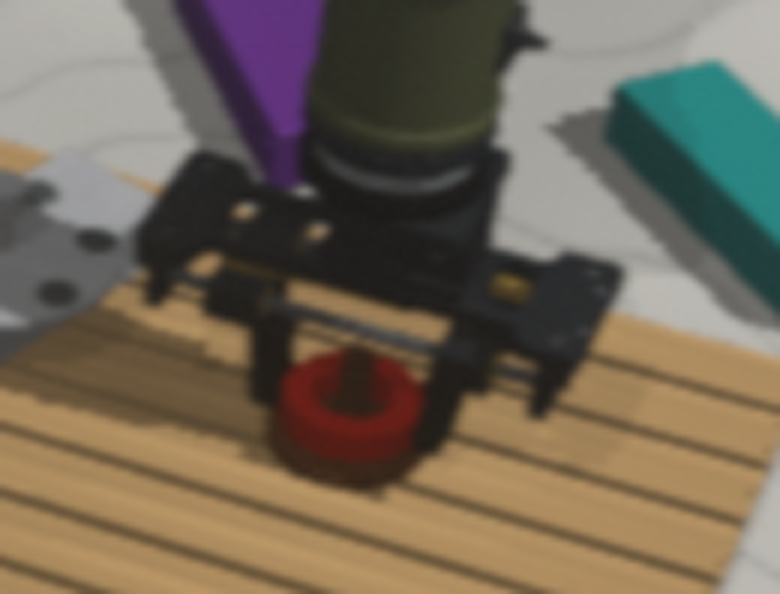

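View pics/w12.png

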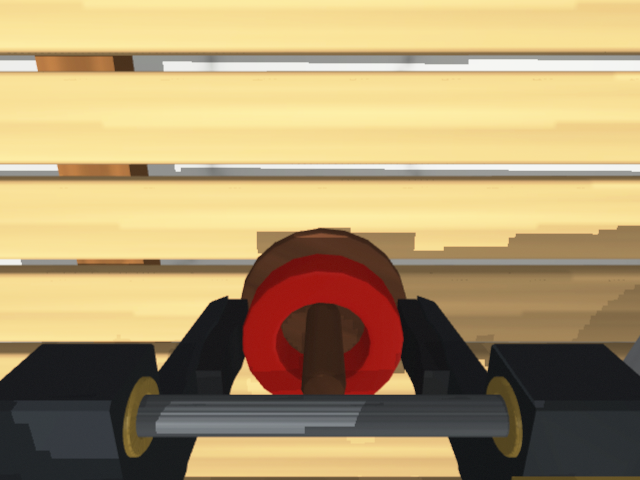

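Request:
send_rows --xyz '[[0, 0, 0.05], [0, 0, 0.05], [0, 0, 0.04], [0, 0, 0.02], [0, 0, 0], [0, 0, 0]]' --rotation '[[0, 0, 0], [0, 0, 0], [0, 0, 0], [0, 0, 0], [0, 0, 0], [0, 0, 0]]' --grip '[1, 1, 1, 1, 1, 1]'

```text
t: 16.8
position: [0.5232, 0.3639, 0.0246]
tool_rot: [-3.141, 0.001, -0.0]
contact_force: [-1.0, -0.4, 6.3]
grip_width: 0.0588
```

Request:
send_rows --xyz '[[0, 0, 0], [0, 0, 0], [0, 0, 0], [0, 0, -0.3], [0, 0, -0.6], [0, 0, -0.9], [0, 0, -1], [0, 0, -0.8], [0, 0, 0], [0, 0, 0]]' --rotation '[[0, 0, 0], [0, 0, 0], [0, 0, 0], [0, 0, 0], [0, 0, 0], [0, 0, 0], [0, 0, 0], [0, 0, 0], [0, 0, 0], [0, 0, 0]]' --grip '[-0.7, -0.7, -0.7, -0.7, -0.7, -0.7, -0.7, -0.7, -0.7, -0.7]'

```text
t: 17.63
position: [0.5241, 0.3645, 0.1337]
tool_rot: [-3.14, 0.001, -0.005]
contact_force: [0.1, 0.5, -0.6]
grip_width: 0.0753
```

```bash
python3 - <<'E'
from h import *
im,C=shot("wrist","w13")
print(robot.state()["t"],tool()[0],robot.state()["grip_width"])
E
```

```text
17.6833 [0.523  0.3638 0.1321] 0.07502326214489362
```

View pics/w13.png

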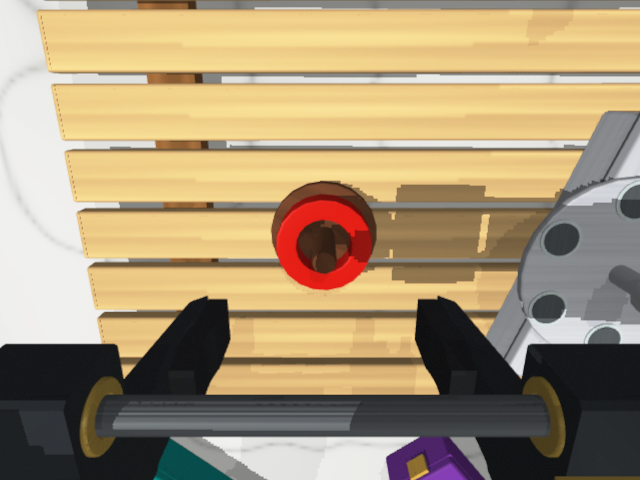

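Request:
send_rows --xyz '[[0, 0.5, 0], [-0.1, 1, 0], [-0.1, 1, 0], [-0.1, 1, 0], [0, 1, 0], [0, 0.8, 0], [0, 0.3, 0], [0, 0, 0], [0, 0, 0], [0, 0, 0]]' --rotation '[[0, 0, 0], [0, 0, 0], [0, 0, 0], [0, 0, 0], [0, 0, 0], [0, 0, 0], [0, 0, 0], [0, 0, 0], [0, 0, 0], [0, 0, 0]]' --grip '[-0.5, -0.2, -0.2, -0.2, -0.2, -0.2, -0.2, -0.2, -0.2, -0.2]'

```text
t: 18.52
position: [0.5139, 0.1985, 0.1314]
tool_rot: [-3.14, -0.004, 0.0]
contact_force: [0.2, 0.4, -0.6]
grip_width: 0.053
```

```bash
python3 - <<'E'
from h import *
im,C=shot("wrist","w14")
print(robot.state()["t"],tool(),robot.state()["grip_width"])
E
```

```text
18.5667 (array([0.5139, 0.1985, 0.1315]), array([[ 1.    ,  0.0028, -0.0001],
       [ 0.0028, -1.    ,  0.0017],
       [-0.0001, -0.0017, -1.    ]]), np.float64(0.0027894896008197043)) 0.05296740235638528
```

View pics/w14.png

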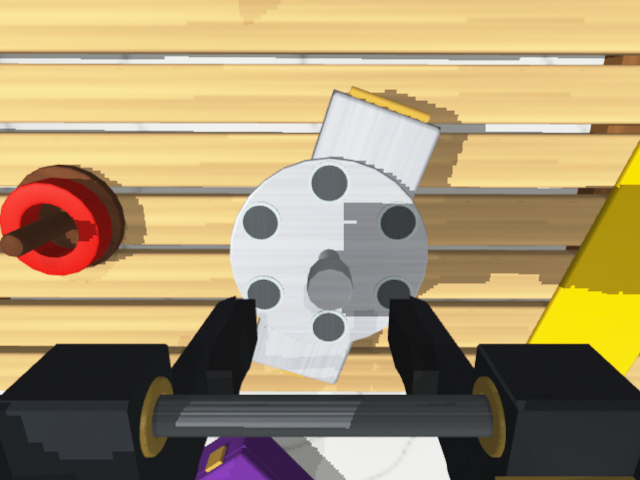

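```bash
python3 - <<'E'
from h import *
C=cam("wrist");p=tool()[0]
print(pt(C,(329.5,288),.118),pt(C,[(330,184),(398,222),(393,294),(328,327),(263,294),(260,222)],.078).mean(0),p)
E
```

```text
[[0.5141 0.195  0.118 ]] [0.5125 0.1949 0.078 ] [0.5139 0.1985 0.1315]
```

Request:
send_rows --xyz '[[-0.02, 0.12, 0.2], [0, 0, 0.5], [0, 0, 0.6], [0, 0, 0.4], [0, 0, 0.2], [0, 0, 0.08], [0, 0, 0], [0, 0, 0]]' --rotation '[[0, 0, 0], [0, 0, 0], [0, 0, 0], [0, 0, 0], [0, 0, 0], [0, 0, 0], [0, 0, 0], [0, 0, 0]]' --grip '[-0.2, -0.2, -0.2, -0.2, -0.2, -0.2, -0.2, -0.2]'

```text
t: 19.23
position: [0.5138, 0.1926, 0.0727]
tool_rot: [-3.141, 0.0, -0.001]
contact_force: [-0.4, 0.0, 0.2]
grip_width: 0.053
```

```bash
python3 - <<'E'
from h import *
im,C=shot("wrist","w15")
print(robot.state()["t"],tool()[0],robot.state()["contact_force"],pt(C,(0,0),0)*0)
im,C=shot("scene","s15")
cv2.imwrite("pics/s15c.png",cv2.resize(im[190:300,290:410],None,fx=6,fy=5.4,interpolation=cv2.INTER_CUBIC)[:,:,::-1])
E
```

```text
19.2833 [0.514  0.1926 0.073 ] [-0.5977 -0.3638  0.8155] [[0. 0. 0.]]
```

View pics/w15.png

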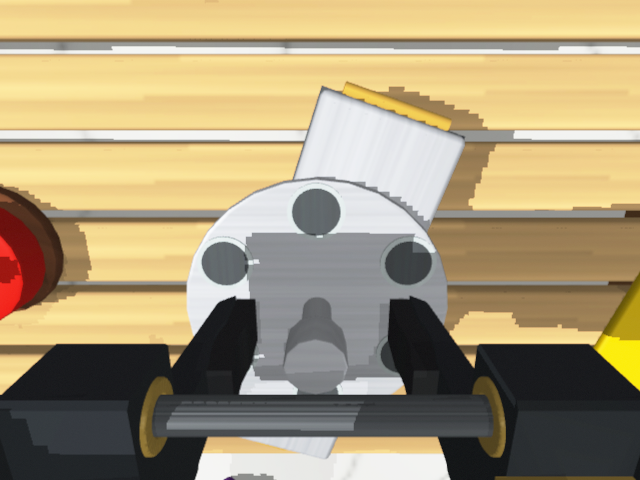

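View pics/s15c.png

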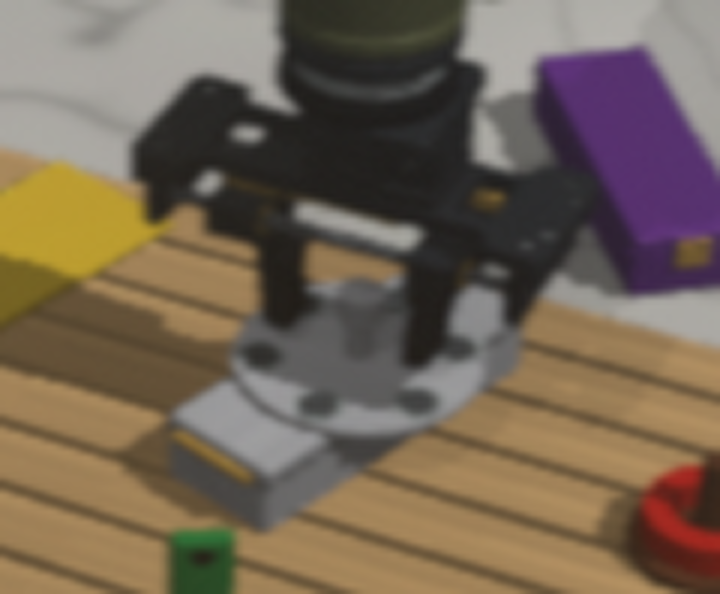

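Request:
send_rows --xyz '[[0, -0.08, 0], [0, 0, 0], [0, 0, 0], [0, 0, 0], [0, 0, 0], [0, 0, 0], [0, 0, 0], [0, 0, 0], [0, 0, 0]]' --rotation '[[0, 0, 0], [0, 0, 0], [0, 0, 0], [0, 0, 0], [0, 0, 0], [0, 0, 0], [0, 0, 0], [0, 0, 0], [0, 0, 0]]' --grip '[-0.2, 0.3, 1, 1, 1, 1, 1, 1, 1]' --force 25

```text
t: 20.08
position: [0.5135, 0.1946, 0.0724]
tool_rot: [3.142, -0.001, 0.0]
contact_force: [-0.4, 0.2, 1.4]
grip_width: 0.0199
```

Request:
send_rows --xyz '[[0, 0, -0.1], [0, 0, -0.2], [0, 0, -0.3], [0, 0, -0.3], [0, 0, 0], [0, 0, 0]]' --rotation '[[0, 0, 0], [0, 0, 0], [0, 0, 0], [0, 0, 0], [0, 0, 0], [0, 0, 0]]' --grip '[1, 1, 1, 1, 1, 1]'

```text
t: 20.58
position: [0.5141, 0.1949, 0.1004]
tool_rot: [-3.141, 0.001, -0.003]
contact_force: [0.5, -0.4, -2.9]
grip_width: 0.0201
```

```bash
python3 - <<'E'
from h import *
im,C=shot("wrist","w16")
print(robot.state()["t"],tool()[0],robot.state()["contact_force"],robot.state()["grip_width"])
im,C=shot("scene","s16")
cv2.imwrite("pics/s16c.png",cv2.resize(im[190:300,290:410],None,fx=6,fy=5.4,interpolation=cv2.INTER_CUBIC)[:,:,::-1])
E
```

```text
20.6333 [0.5137 0.1948 0.0999] [-0.1098 -0.3058 -3.3035] 0.019857586106347875
```

View pics/w16.png

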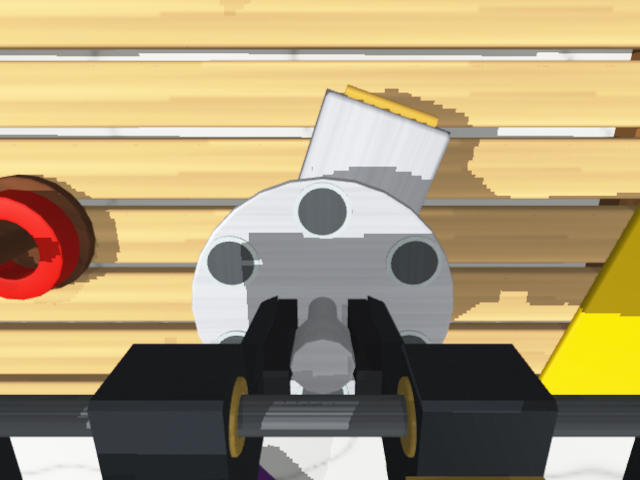

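View pics/s16c.png

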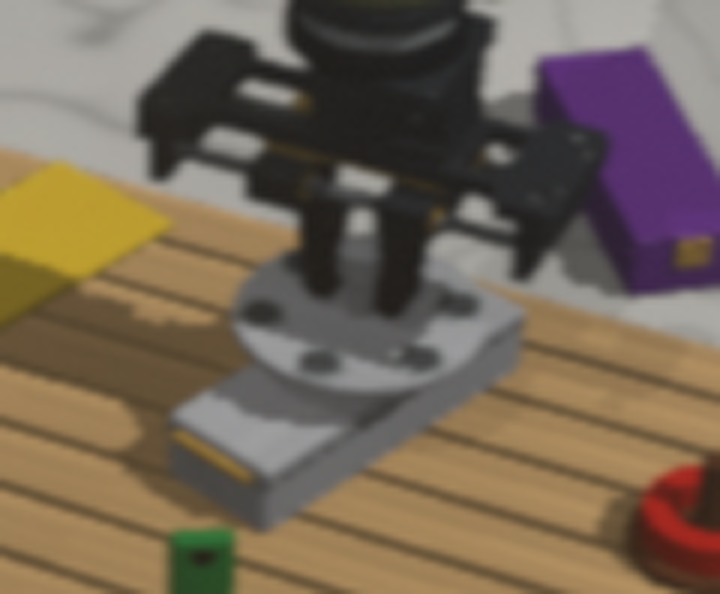

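Request:
send_rows --xyz '[[0, 0, -0.4], [0, 0.2, -0.7], [0, 0.5, -0.6], [0, 0.8, 0], [-0.1, 1, 0], [-0.1, 1, 0], [-0.1, 1, 0], [-0.1, 1, 0], [-0.1, 1, 0], [-0.1, 1, 0], [0, 1, 0], [0, 1, 0]]' --rotation '[[0, 0, 0], [0, 0, 0], [0, 0, 0], [0, 0, 0], [0, 0, 0], [0, 0, 0], [0, 0, 0], [0, 0, 0], [0, 0, 0], [0, 0, 0], [0, 0, 0], [0, 0, 0]]' --grip '[1, 1, 1, 1, 1, 1, 1, 1, 1, 1, 1, 1]'

```text
t: 21.68
position: [0.4946, -0.0917, 0.1501]
tool_rot: [-3.142, 0.0, 0.002]
contact_force: [0.8, 0.1, -3.6]
grip_width: 0.0194
```

Request:
send_rows --xyz '[[0, 1, 0], [0, 1, 0], [0, 1, 0], [0, 1, 0], [0, 1, 0], [0, 0.7, 0], [0, 0.4, 0], [0, 0.1, 0], [0, 0, 0], [0, 0, 0]]' --rotation '[[0, 0, 0], [0, 0, 0], [0, 0, 0], [0, 0, 0], [0, 0, 0], [0, 0, 0], [0, 0, 0], [0, 0, 0], [0, 0, 0], [0, 0, 0]]' --grip '[1, 1, 1, 1, 1, 1, 1, 1, 1, 1]'

```text
t: 22.52
position: [0.4955, -0.2741, 0.1502]
tool_rot: [-3.14, -0.003, 0.001]
contact_force: [0.1, 0.2, -3.1]
grip_width: 0.02
```

```bash
python3 - <<'E'
from h import *
im,C=shot("wrist","w17")
print(robot.state()["t"],tool(),robot.state()["grip_width"])
m=hsvmask(im,(100,150,40),(125,255,255))
for c in blobs(m,500)[:2]:
    q=c.reshape(-1,2);P=pt(C,q,.038)[:,:2].astype(np.float32);print("trivet",cv2.minEnclosingCircle(P),q.min(0),q.max(0))
E
```

```text
22.5667 (array([ 0.4957, -0.2738,  0.1503]), array([[ 1.    ,  0.0026, -0.0003],
       [ 0.0026, -1.    ,  0.0018],
       [-0.0003, -0.0018, -1.    ]]), np.float64(0.0025904499398133047)) 0.019639781926452465
trivet ((0.49448347091674805, -0.3721274733543396), 0.06449943035840988) [382 134] [557 310]
```

View pics/w17.png

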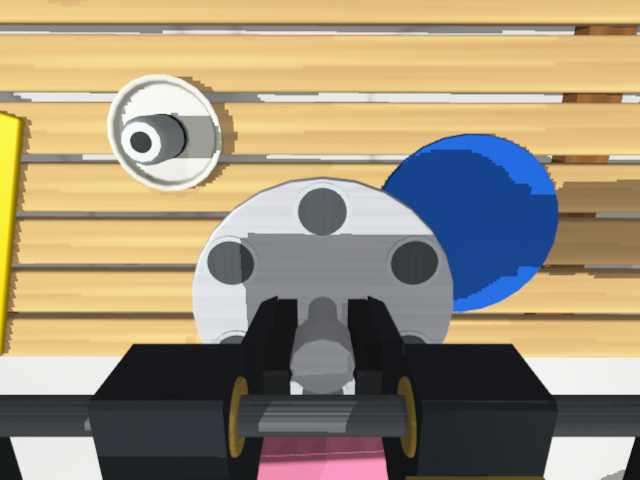

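```bash
cat >> h.py <<'E'
from scipy.optimize import least_squares
def circ(P,r,x0):
    f=lambda c:np.hypot(P[:,0]-c[0],P[:,1]-c[1])-r
    s=least_squares(f,x0,loss="soft_l1",f_scale=.001); return s.x,np.abs(f(s.x)).mean()
E
python3 - <<'E'
from h import *
im=cv2.imread("pics/w17.png")[:,:,::-1].copy(); C=cam("wrist");p,R,_=tool();print(p)
m=hsvmask(im,(100,150,40),(125,255,255)); q=blobs(m,500)[0].reshape(-1,2)
P=pt(C,q,.038)[:,:2]; k=(q[:,0]>480)|(q[:,1]<165)
print("trivet",circ(P[k],.065,[.494,-.372]))
T=cam("top"); it=cv2.imread("pics/top0.png")[:,:,::-1].copy(); q=blobs(hsvmask(it,(100,150,40),(125,255,255)))
q=[c for c in q if 470<c[:,0,0].mean()<540][0].reshape(-1,2); print("top",circ(pt(T,q,.038)[:,:2],.065,[.49,-.37]))
# plate outline: front arc
P=pt(C,[(322,178),(250,200),(394,200),(210,240),(436,240)],p[2]+.0056)[:,:2]; print("plate",circ(P,.056,p[:2]))
print(pt(C,[(322,211),(231,263),(414,263)],p[2]+.0056))
E
```

```text
[ 0.4957 -0.2738  0.1503]
trivet (array([ 0.4931, -0.3701]), np.float64(0.0005342976078469392))
top (array([ 0.4911, -0.3717]), np.float64(0.002269121168974494))
plate (array([ 0.4937, -0.2741]), np.float64(0.0005426442911956111))
[[ 0.5379 -0.2738  0.1559]
 [ 0.516  -0.237   0.1559]
 [ 0.5163 -0.311   0.1559]]
```

Request:
send_rows --xyz '[[-0.03, 0.6, 0], [-0.03, 0.9, 0.1], [0, 0.9, 0.4], [0, 0.6, 0.6], [0, 0.2, 0.6], [0, 0, 0.6], [0, 0, 0.4], [0, 0, 0.2], [0, 0, 0.1], [0, 0, 0], [0, 0, 0]]' --rotation '[[0, 0, 0], [0, 0, 0], [0, 0, 0], [0, 0, 0], [0, 0, 0], [0, 0, 0], [0, 0, 0], [0, 0, 0], [0, 0, 0], [0, 0, 0], [0, 0, 0]]' --grip '[1, 1, 1, 1, 1, 1, 1, 1, 1, 1, 1]'

```text
t: 23.48
position: [0.4943, -0.372, 0.0612]
tool_rot: [3.141, 0.001, 0.002]
contact_force: [0.4, 0.4, -2.5]
grip_width: 0.02
```

```bash
python3 - <<'E'
from h import *
im,C=shot("wrist","w18"); p=tool()[0]
print(robot.state()["t"],p,robot.state()["grip_width"])
m=hsvmask(im,(100,150,40),(125,255,255)); q=np.concatenate([c.reshape(-1,2) for c in blobs(m,100)])
print(q.min(0),q.max(0))
im,C=shot("scene","s18"); u,v=proj(C,[.4925,-.3705,.05])[0].astype(int)
cv2.imwrite("pics/s18c.png",cv2.resize(im[v-45:v+45,u-55:u+55],None,fx=6.5,fy=6.5,interpolation=cv2.INTER_CUBIC)[:,:,::-1])
im,C=shot("top","t18"); u,v=proj(C,[.4925,-.3705,.05])[0].astype(int)
cv2.imwrite("pics/t18c.png",cv2.resize(im[v-45:v+45,u-55:u+55],None,fx=6.5,fy=6.5,interpolation=cv2.INTER_CUBIC)[:,:,::-1])
E
```

```text
23.5333 [ 0.4943 -0.3723  0.0614] 0.020261213964934587
[193 147] [455 283]
```

View pics/w18.png

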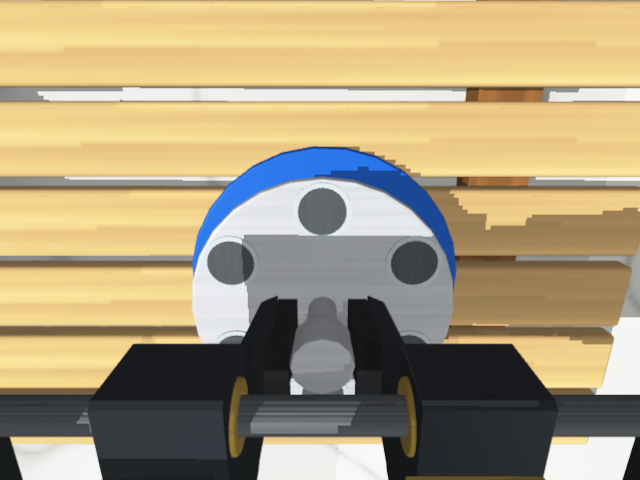

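View pics/s18c.png

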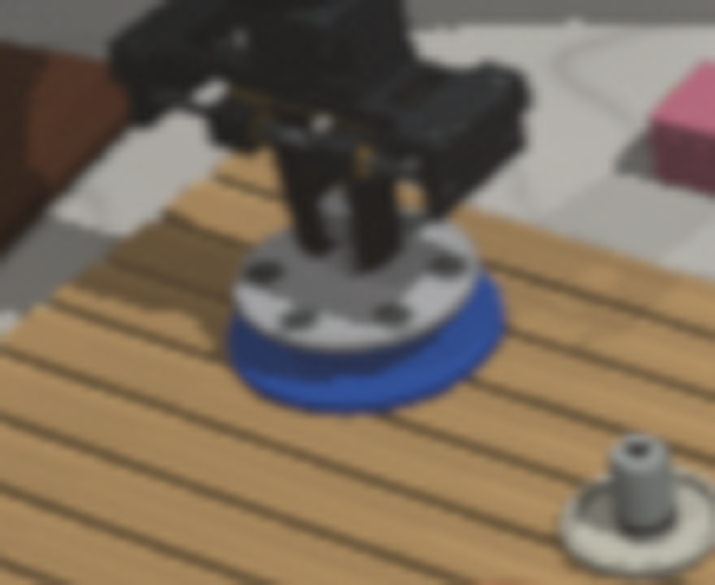

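View pics/t18c.png

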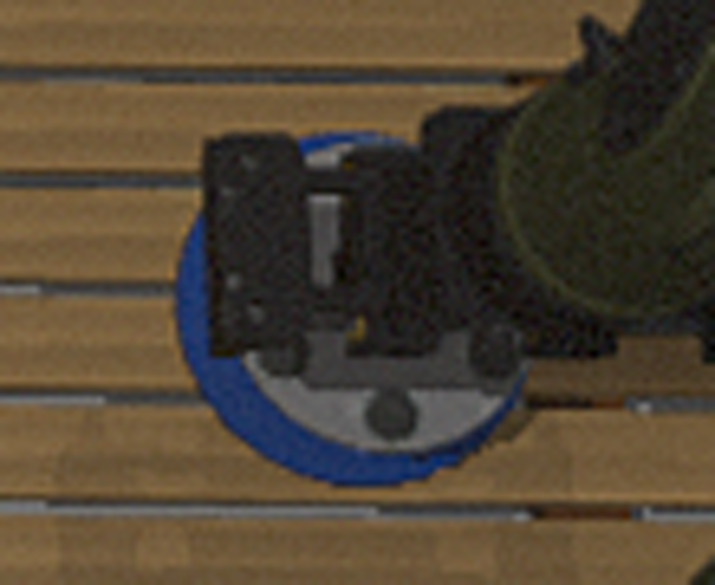

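```bash
python3 - <<'E'
from h import *
im=cv2.imread("pics/w18.png")[:,:,::-1].copy(); C=cam("wrist"); p=tool()[0]; print(p)
m=hsvmask(im,(100,150,40),(125,255,255))
o=[];i=[]
for u in range(205,445,4):
    r=np.flatnonzero(m[:,u]); 
    if len(r)>3: o.append((u,r[0])); i.append((u,r[-1]+1))
o=np.array(o);i=np.array(i)
a,b=circ(pt(C,o,.038)[:,:2],.065,[.493,-.37]),circ(pt(C,i,p[2]+.0056)[:,:2],.056,p[:2]); print("trivet",a,"plate",b)
b2=circ(pt(C,i,p[2]+.0036)[:,:2],.056,p[:2]);print(b2)
q=pt(C,[(322,211),(231,263),(414,263)],p[2]+.0056);print(q)
# top view
T=cam("top"); it=cv2.imread("pics/t18.png")[:,:,::-1].copy(); u0,v0=proj(T,[.4925,-.3705,.05])[0].astype(int)
f=lambda x,y:(u0-55+x/6.5,v0-45+y/6.5)
print("top mould", pt(T,[f(391,413),f(496,352),f(283,352)],p[2]+.0056))
mm=hsvmask(it,(100,120,30),(125,255,255)); q=np.array([c for c in blobs(mm,20)],dtype=object)
pts=[]
for v in range(v0-30,v0+31):
    r=np.flatnonzero(mm[v,u0-40:u0+40])+u0-40
    if len(r)>2 and v>v0-20: pts.append((r[0],v))
for u in range(u0-25,u0+15):
    r=np.flatnonzero(mm[v0:v0+40,u])+v0
    if len(r)>2: pts.append((u,r[-1]))
pp=pt(T,pts,.038)[:,:2]; print("top trivet",circ(pp,.065,[.492,-.371]))
E
```

```text
[ 0.4941 -0.3726  0.0614]
trivet (array([ 0.4923, -0.3735]), np.float64(0.000345655374590223)) plate (array([ 0.4935, -0.3726]), np.float64(0.00024029448462854126))
(array([ 0.4932, -0.3727]), np.float64(0.0001735394969878785))
[[ 0.5364 -0.3726  0.067 ]
 [ 0.5146 -0.3358  0.067 ]
 [ 0.5146 -0.4099  0.067 ]]
top mould [[ 0.4488 -0.3732  0.067 ]
 [ 0.4708 -0.4113  0.067 ]
 [ 0.47   -0.3362  0.067 ]]
top trivet (array([ 0.4926, -0.3729]), np.float64(0.0006386181407422971))
```

Request:
send_rows --xyz '[[-0.02, 0, 0.2], [0, 0, 0.2], [0, 0, 0.15], [0, 0, 0.06], [0, 0, 0.04], [0, 0, 0.03], [0, 0, 0.03], [0, 0, 0], [0, 0, 0]]' --rotation '[[0, 0, 0], [0, 0, 0], [0, 0, 0], [0, 0, 0], [0, 0, 0], [0, 0, 0], [0, 0, 0], [0, 0, 0], [0, 0, 0]]' --grip '[1, 1, 1, 1, 1, 1, 1, 1, 1]'

```text
t: 24.38
position: [0.493, -0.3724, 0.0392]
tool_rot: [3.141, -0.001, 0.0]
contact_force: [0.7, 0.4, -2.2]
grip_width: 0.02
```

Request:
send_rows --xyz '[[0, 0, 0.03], [0, 0, 0.02], [0, 0, 0], [0, 0, 0], [0, 0, 0]]' --rotation '[[0, 0, 0], [0, 0, 0], [0, 0, 0], [0, 0, 0], [0, 0, 0]]' --grip '[1, 1, 1, 1, 1]'

```text
t: 24.8
position: [0.4931, -0.3726, 0.0384]
tool_rot: [3.141, -0.001, 0.001]
contact_force: [-1.9, 0.6, 6.0]
grip_width: 0.0196
```

Request:
send_rows --xyz '[[0, 0, 0], [0, 0, 0], [0, 0, 0], [0, 0, 0], [0, 0, -0.2], [0, 0, -0.5], [0, 0, -0.8], [0, 0, -1], [0, 0, -0.5], [0, 0, 0], [0, 0, 0]]' --rotation '[[0, 0, 0], [0, 0, 0], [0, 0, 0], [0, 0, 0], [0, 0, 0], [0, 0, 0], [0, 0, 0], [0, 0, 0], [0, 0, 0], [0, 0, 0], [0, 0, 0]]' --grip '[-0.1, -0.1, -0.1, -0.1, -0.1, -0.1, -0.1, -0.1, -0.1, -0.1, -0.1]'

```text
t: 25.72
position: [0.4933, -0.3727, 0.1286]
tool_rot: [3.14, -0.001, 0.003]
contact_force: [-0.4, -0.0, -0.2]
grip_width: 0.0484
```

```bash
python3 - <<'E'
from h import *
im,C=shot("wrist","w19"); p=tool()[0]
print(robot.state()["t"],p,robot.state()["grip_width"])
E
```

```text
25.7667 [ 0.4925 -0.3722  0.1274] 0.04896313667969195
```

View pics/w19.png

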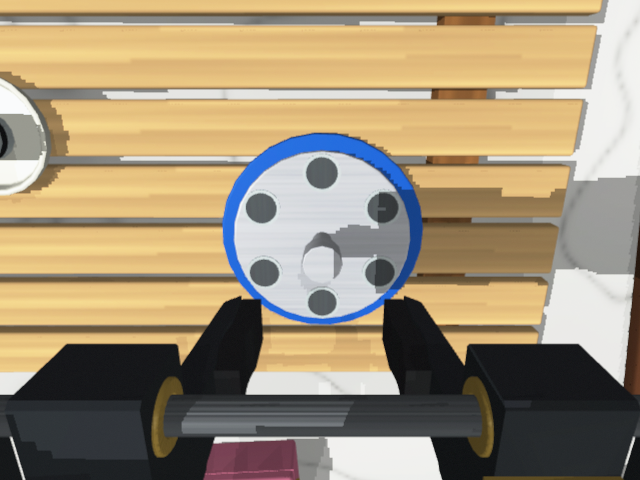

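```bash
python3 - <<'E'
from h import *
im=cv2.imread("pics/w19.png")[:,:,::-1].copy(); C=cam("wrist")
m=hsvmask(im,(100,150,40),(125,255,255)); m[:, :215]=0
cs,h=cv2.findContours(m,cv2.RETR_CCOMP,cv2.CHAIN_APPROX_NONE)
cs=sorted(cs,key=cv2.contourArea,reverse=True)[:2]
o,i=[c.reshape(-1,2) for c in cs]
k=o[:,1]<290
print(circ(pt(C,o[k],.038)[:,:2],.065,[.493,-.372]),circ(pt(C,i,.044)[:,:2],.056,[.493,-.372]), len(o),len(i))
k=i[:,1]<290;print(circ(pt(C,i[k],.044)[:,:2],.056,[.493,-.372]))
print(pt(C,[(322,172),(383,207),(380,272),(322,302),(264,272),(261,208)],.044).mean(0))
E
```

```text
(array([ 0.4912, -0.3722]), np.float64(0.0012050795325430025)) (array([ 0.4923, -0.3719]), np.float64(0.0004854926811650101)) 557 492
(array([ 0.4919, -0.3719]), np.float64(0.00042373297209049216))
[ 0.4919 -0.3722  0.044 ]
```

Request:
send_rows --xyz '[[0, -0.5, 0], [0.1, -0.9, 0], [0.1, -1, 0], [0.1, -1, 0], [0.1, -1, 0], [0.1, -1, 0], [0, -1, 0], [0, -1, 0], [0, -1, 0], [0, -1, 0], [0, -1, 0], [0, -1, 0]]' --rotation '[[0, 0, 0], [0, 0, 0], [0, 0, 0], [0, 0, 0], [0, 0, 0], [0, 0, 0], [0, 0, 0], [0, 0, 0], [0, 0, 0], [0, 0, 0], [0, 0, 0], [0, 0, 0]]' --grip '[-0.1, -1, -1, -1, -1, -1, -1, -1, -1, -1, -1, -1]'

```text
t: 26.77
position: [0.5067, -0.029, 0.1263]
tool_rot: [3.141, -0.001, -0.005]
contact_force: [0.6, 1.3, 0.5]
grip_width: 0.0881
```

Request:
send_rows --xyz '[[0, -1, 0], [0, -1, 0], [0, -1, 0], [0, -1, 0], [0, -1, 0], [0, -0.8, 0], [0, -0.4, 0], [0, 0, 0], [0, 0, 0], [0, 0, 0], [0, 0, 0], [0, 0, 0]]' --rotation '[[0, 0, 0], [0, 0, 0], [0, 0, 0], [0, 0, 0], [0, 0, 0], [0, 0, 0.5], [0, 0, 0.8], [0, 0, 0.9], [0, 0, 0.9], [0, 0, 0.9], [0, 0, 0], [0, 0, 0]]' --grip '[-1, -1, -1, -1, -1, -1, -1, -1, -1, -1, -1, -1]'

```text
t: 27.77
position: [0.5077, 0.1554, 0.1265]
tool_rot: [3.1, -0.498, -0.003]
contact_force: [0.1, -0.3, -0.1]
grip_width: 0.0881
```

```bash
python3 - <<'E'
from h import *
im,C=shot("wrist","w20"); p=tool()
print(robot.state()["t"],p,robot.state()["grip_width"])
E
```

```text
27.8167 (array([0.508 , 0.1554, 0.1268]), array([[ 0.9497, -0.3131, -0.0016],
       [-0.3131, -0.9497, -0.0009],
       [-0.0012,  0.0014, -1.    ]]), np.float64(-0.3184183102131069)) 0.08838944336815628
```

View pics/w20.png

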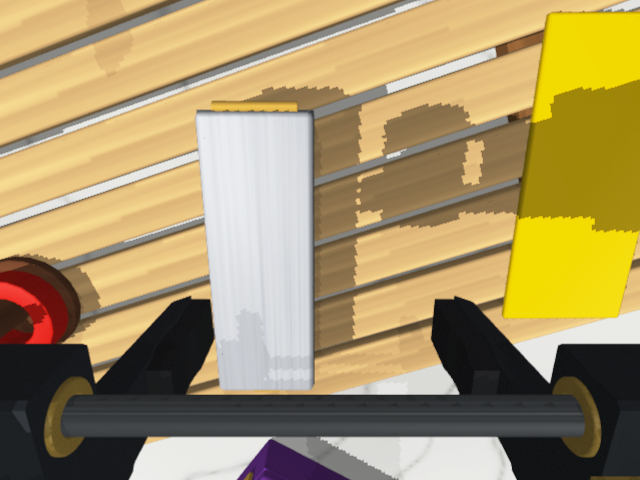

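```bash
python3 - <<'E'
from h import *
C=cam("wrist");p,R,y=tool()
im=cv2.imread("pics/w20.png"); g=cv2.cvtColor(im,cv2.COLOR_BGR2HSV)
m=cv2.inRange(g,np.array((0,0,150)),np.array((180,30,255))); m[:,:195]=0;m[:,330:]=0;m[:105]=0;m[395:]=0
c=blobs(m,2000)[0].reshape(-1,2); P=pt(C,c,.072)[:,:2].astype(np.float32); print(cv2.minAreaRect(P))
d=pt(C,[(198,112),(312,112),(313,388),(220,389)],.072);print(d)
T=(d-p)@R;print("tool",T,T.mean(0))
for a,b in((3,0),(2,1)): print(np.degrees(np.arctan2(*(d[b]-d[a])[[1,0]])))
print(np.degrees(y))
# mat from this view + top
m=hsvmask(im[:,:,::-1].copy(),(22,150,60),(32,255,255)); m[:,:480]=0
c=blobs(m,2000)[0].reshape(-1,2); L=c[(c[:,0]<540)&(c[:,1]>30)&(c[:,1]<300)]; Lp=pt(C,L,.036); v=cv2.fitLine(Lp[:,:2].astype(np.float32),cv2.DIST_HUBER,0,.01,.01).ravel(); print("mat L edge",v,np.degrees(np.arctan2(v[1],v[0])))
print("mat corners",pt(C,[(548,13),(504,318),(619,318)],.036))
T=cam("top"); it=cv2.imread("pics/top0.png")[:,:,::-1].copy()
c=[c for c in blobs(hsvmask(it,(20,150,60),(32,255,255))) if 330<c[:,0,0].mean()<380][0].reshape(-1,2)
print("mat top",cv2.minAreaRect(pt(T,c,.036)[:,:2].astype(np.float32)))
E
```

```text
((0.5135837197303772, 0.19297105073928833), (0.06269124895334244, 0.16634175181388855), 71.62315368652344)
[[0.6005 0.1899 0.072 ]
 [0.5828 0.1359 0.072 ]
 [0.4253 0.1884 0.072 ]
 [0.4429 0.2442 0.072 ]]
tool [[ 0.0772 -0.0619  0.0546]
 [ 0.0772 -0.005   0.0547]
 [-0.0887 -0.0056  0.0549]
 [-0.0895 -0.064   0.0548]] [-0.006  -0.0341  0.0547]
-18.99575855809739
-18.445517048007932
-18.24402529489842
mat L edge [ 0.9519 -0.3065  0.5014  0.0283] -17.846771
mat corners [[ 0.5906 -0.0011  0.036 ]
 [ 0.412   0.0549  0.036 ]
 [ 0.3872 -0.0204  0.036 ]]
mat top ((0.4868823289871216, -0.011556930840015411), (0.08083393424749374, 0.19047419726848602), 72.11731719970703)
```

Request:
send_rows --xyz '[[-0.2, -0.6, 0], [0, -0.54, 0.2], [0, 0, 0.6], [0, 0, 0.7], [0, 0, 0.6], [0, 0, 0.4], [0, 0, 0.2], [0, 0, 0], [0, 0, 0], [0, 0, 0]]' --rotation '[[0, 0, 0], [0, 0, 0], [0, 0, 0], [0, 0, 0], [0, 0, 0], [0, 0, 0], [0, 0, 0], [0, 0, 0], [0, 0, 0], [0, 0, 0]]' --grip '[-1, -1, -1, -1, -1, -1, -1, -1, -1, -1]'

```text
t: 28.65
position: [0.5143, 0.1901, 0.0474]
tool_rot: [-3.101, 0.501, -0.002]
contact_force: [-0.1, 1.5, 0.2]
grip_width: 0.0885
```

```bash
python3 - <<'E'
from h import *
im,C=shot("wrist","w21"); p=tool()
print(robot.state()["t"],p[0],np.degrees(p[2]),robot.state()["contact_force"])
E
```

```text
28.7 [0.5144 0.1901 0.0475] -18.357247396857097 [ 0.1921 -0.1938 -0.3768]
```

View pics/w21.png

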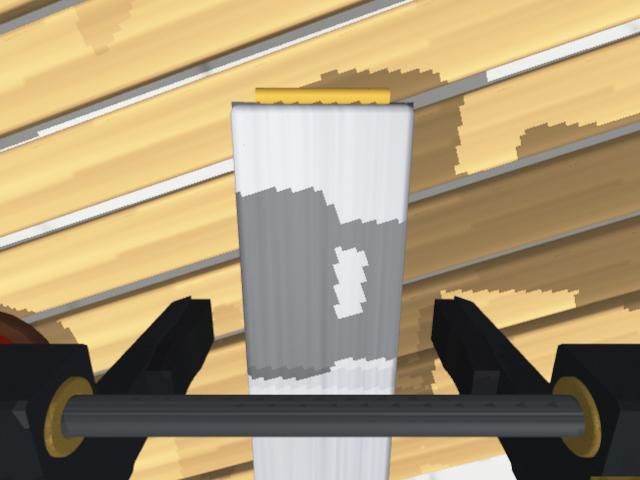

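Request:
send_rows --xyz '[[0, 0, 0.3], [0, 0, 0.35], [0, 0, 0.2], [0, 0, 0.1], [0, 0, 0], [0, 0, 0], [0, 0, 0], [0, 0, 0], [0, 0, 0], [0, 0, 0], [0, 0, 0], [0, 0, 0]]' --rotation '[[0, 0, 0], [0, 0, 0], [0, 0, 0], [0, 0, 0], [0, 0, 0], [0, 0, 0], [0, 0, 0], [0, 0, 0], [0, 0, 0], [0, 0, 0], [0, 0, 0], [0, 0, 0]]' --grip '[-1, -1, -1, -1, -1, -1, 1, 1, 1, 1, 1, 1]' --force 30

```text
t: 29.7
position: [0.5138, 0.1901, 0.0183]
tool_rot: [-3.101, 0.501, -0.001]
contact_force: [-0.6, 0.3, 1.3]
grip_width: 0.0597
```

Request:
send_rows --xyz '[[0, 0, -0.2], [0, 0, -0.5], [0, 0, -0.7], [0, 0.4, -0.5], [0.2, 0.8, 0], [0.2, 1, 0], [0.2, 1, 0], [0.3, 1, 0], [0.3, 0.9, 0], [0.1, 0.5, 0], [0, 0, 0], [0, 0, 0]]' --rotation '[[0, 0, 0], [0, 0, 0], [0, 0, 0], [0, 0, 0], [0, 0, 0], [0, 0, 0], [0, 0, 0], [0, 0, -0.1], [0, 0, 0], [0, 0, 0], [0, 0, 0], [0, 0, 0]]' --grip '[1, 1, 1, 1, 1, 1, 1, 1, 1, 1, 1, 1]'

```text
t: 30.7
position: [0.4978, 0.0174, 0.0752]
tool_rot: [3.102, -0.492, -0.001]
contact_force: [0.6, -0.1, -3.5]
grip_width: 0.0596
```

```bash
python3 - <<'E'
from h import *
im,C=shot("wrist","w22"); p=tool()
print(robot.state()["t"],p[0],np.degrees(p[2]),robot.state()["contact_force"],robot.state()["grip_width"])
E
```

```text
30.75 [0.4981 0.019  0.0752] -17.881699203896655 [-0.0576  0.7088 -2.9562] 0.05996605078722641
```

View pics/w22.png

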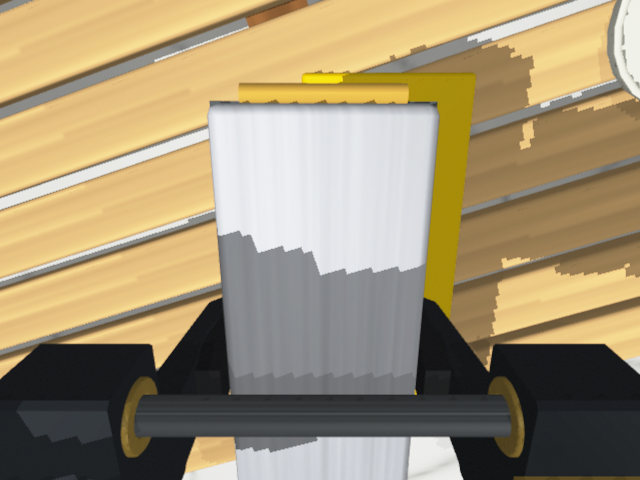

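```bash
python3 - <<'E'
from h import *
C=cam("wrist");p,R,y=tool()
d=pt(C,[(209,103),(437,103)],p[2]+.0537); td=(d-p)@R; print("dabba front (tool)",td)
m=pt(C,[(474.5,73)],.036); tm=(m-p)@R; print("mat far right corner tool",tm, "-> mat centre tool",tm[0,:2]-[.095,.040])
for c in((.4870,-.0115),(.4893,-.0104)): print("mat ctr tool",(np.r_[c,.036]-p)@R)
e=pt(C,[(451,300),(473,90)],.036);te=(e-p)@R;print(te, np.degrees(np.arctan2(*(e[1]-e[0])[[1,0]])),np.degrees(y))
print(pt(C,[(226,330),(213,160)],p[2]+.0537)@R-p@R,pt(C,[(419,330),(434,160)],p[2]+.0537)@R-p@R)
E
```

```text
dabba front (tool) [[ 0.0826 -0.0277 -0.0537]
 [ 0.0826  0.0284 -0.0537]]
mat far right corner tool [[0.0945 0.0686 0.0391]] -> mat centre tool [-0.0005  0.0286]
mat ctr tool [-0.0012  0.0325  0.0391]
mat ctr tool [0.0007 0.0307 0.0391]
[[-0.0191  0.0695  0.0391]
 [ 0.0873  0.0688  0.0391]] -17.50651601245065 -17.881699203896655
[[ 0.0187 -0.0283 -0.0537]
 [ 0.0686 -0.0279 -0.0537]] [[ 0.0188  0.0288 -0.0537]
 [ 0.0687  0.0289 -0.0537]]
```

Request:
send_rows --xyz '[[0.04, 0.5, 0], [0, 0.5, 0.2], [0, 0, 0.4], [0, 0, 0.3], [0, 0, 0.1], [0, 0, 0], [0, 0, 0], [0, 0, 0]]' --rotation '[[0, 0, 0], [0, 0, 0], [0, 0, 0], [0, 0, 0], [0, 0, 0], [0, 0, 0], [0, 0, 0], [0, 0, 0]]' --grip '[1, 1, 1, 1, 1, 1, 1, 1]'

```text
t: 31.42
position: [0.4904, -0.0098, 0.0454]
tool_rot: [-3.103, 0.487, -0.001]
contact_force: [0.1, -0.7, -2.4]
grip_width: 0.0598
```

```bash
python3 - <<'E'
from h import *
im,C=shot("wrist","w23"); p=tool()
print(robot.state()["t"],p[0],np.degrees(p[2]),robot.state()["contact_force"],robot.state()["grip_width"])
im,C=shot("scene","s23"); u,v=proj(C,[.488,-.011,.05])[0].astype(int)
cv2.imwrite("pics/s23c.png",cv2.resize(im[v-45:v+45,u-55:u+55],None,fx=6.5,fy=6.5,interpolation=cv2.INTER_CUBIC)[:,:,::-1])
im,C=shot("top","t23"); u,v=proj(C,[.488,-.011,.05])[0].astype(int);print(u,v)
cv2.imwrite("pics/t23c.png",cv2.resize(im[v-50:v+50,u-55:u+55],None,fx=6,fy=6,interpolation=cv2.INTER_CUBIC)[:,:,::-1])
E
```

```text
31.4667 [ 0.4904 -0.0101  0.0455] -17.84338577192673 [ 0.4995 -0.2989 -3.8317] 0.059322167512059244
353 251
```

View pics/w23.png

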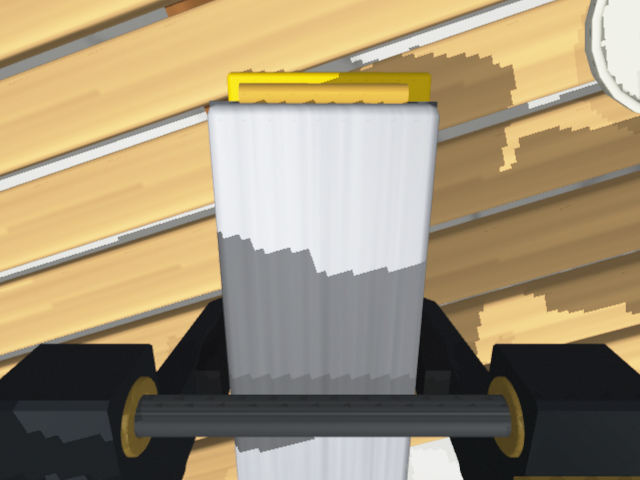

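View pics/s23c.png

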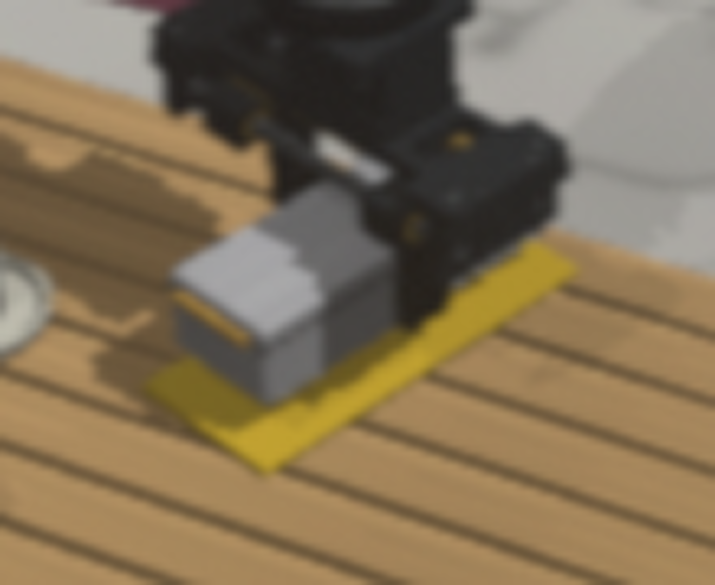

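View pics/t23c.png

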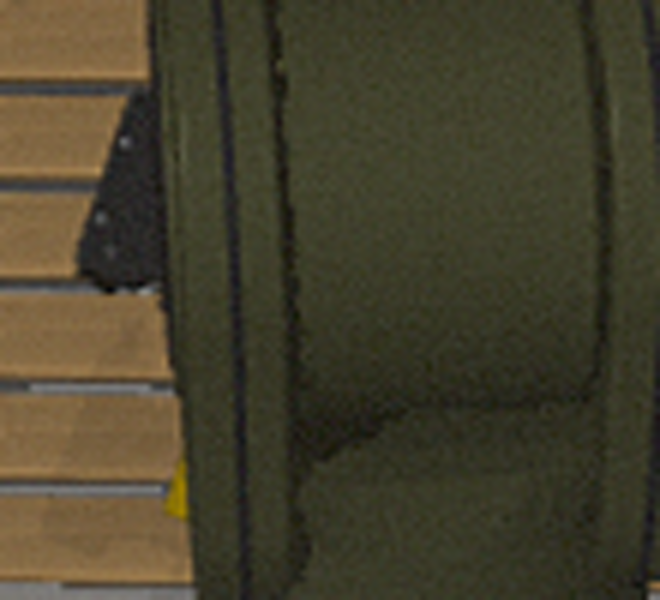

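```bash
python3 - <<'E'
from h import *
C=cam("wrist");p,R,y=tool()
m=(pt(C,[(229,73),(430.5,73)],.036)-p)@R; print(m, m.mean(0)-[.095,0,0])
d=(pt(C,[(209,103),(437,103)],p[2]+.0537)-p)@R; print(d,d.mean(0)-[.085,0,0])
for c in((.4870,-.0115),(.4893,-.0104)): print("mat ctr tool",(np.r_[c,.036]-p)@R)
E
```

```text
[[ 0.0929 -0.0356  0.0096]
 [ 0.0929  0.0416  0.0096]] [-0.0021  0.003   0.0096]
[[ 0.0826 -0.0278 -0.0536]
 [ 0.0826  0.0284 -0.0536]] [-0.0024  0.0003 -0.0536]
mat ctr tool [-0.0029  0.0021  0.0095]
mat ctr tool [-0.001   0.0003  0.0095]
```

Request:
send_rows --xyz '[[0, 0.06, 0.15], [0, 0, 0.2], [0, 0, 0.15], [0, 0, 0.08], [0, 0, 0.04], [0, 0, 0.03], [0, 0, 0.02], [0, 0, 0], [0, 0, 0]]' --rotation '[[0, 0, 0], [0, 0, 0], [0, 0, 0], [0, 0, 0], [0, 0, 0], [0, 0, 0], [0, 0, 0], [0, 0, 0], [0, 0, 0]]' --grip '[1, 1, 1, 1, 1, 1, 1, 1, 1]'

```text
t: 32.32
position: [0.4896, -0.0124, 0.0251]
tool_rot: [3.103, -0.489, 0.0]
contact_force: [0.2, -0.3, -3.1]
grip_width: 0.0595
```

```bash
python3 - <<'E'
from h import *
im,C=shot("wrist","w24"); p,R,y=tool()
print(robot.state()["t"],p,np.degrees(y),robot.state()["contact_force"])
h=hsvmask(im,(24,150,60),(32,255,255)); c=blobs(h,50); 
for k in c[:4]: q=k.reshape(-1,2);print(q.min(0),q.max(0))
cv2.imwrite("pics/w24c.png",cv2.resize(im[50:200,180:470],None,fx=2.7,fy=2.7)[:,:,::-1])
E
```

```text
32.3667 [ 0.4896 -0.0124  0.0251] -17.89268185357136 [-0.1474 -0.3539 -3.7043]
[206  69] [436 106]
```

View pics/w24c.png

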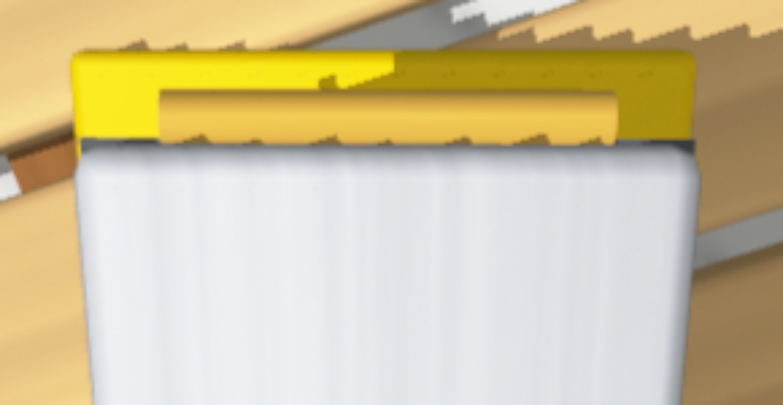

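Request:
send_rows --xyz '[[0, 0, 0.02], [0, 0, 0.02], [0, 0, 0], [0, 0, 0]]' --rotation '[[0, 0, 0], [0, 0, 0], [0, 0, 0], [0, 0, 0]]' --grip '[1, 1, 1, 1]'

```text
t: 32.7
position: [0.4896, -0.0124, 0.0243]
tool_rot: [-3.103, 0.489, -0.001]
contact_force: [-1.0, 0.4, 5.1]
grip_width: 0.0595
```

Contact. Release, rise and look.

Request:
send_rows --xyz '[[0, 0, 0], [0, 0, 0], [0, 0, 0], [0, 0, 0], [0, 0, -0.2], [0, 0, -0.5], [0, 0, -0.8], [0, 0, -1], [0, 0, -1], [0, 0, -0.5], [0, 0, 0], [0, 0, 0]]' --rotation '[[0, 0, 0], [0, 0, 0], [0, 0, 0], [0, 0, 0], [0, 0, 0], [0, 0, 0], [0, 0, 0], [0, 0, 0], [0, 0, 0], [0, 0, 0], [0, 0, 0], [0, 0, 0]]' --grip '[-1, -1, -1, -1, -1, -1, -1, -1, -1, -1, -1, -1]'

```text
t: 33.7
position: [0.4899, -0.0124, 0.1447]
tool_rot: [-3.103, 0.489, -0.003]
contact_force: [-0.2, -0.1, 0.3]
grip_width: 0.0881
```

Request:
send_rows --xyz '[[0, 0, -1], [0, 0, -1], [0, 0, -1], [-0.8, 0, -0.5], [-0.8, 0, 0], [0, 0, 0], [0, 0, 0]]' --rotation '[[0, 0, 0], [0, 0, 0], [0, 0, 0], [0, 0, 0], [0, 0, 0], [0, 0, 0], [0, 0, 0]]' --grip '[-1, -1, -1, -1, -1, -1, -1]'

```text
t: 34.28
position: [0.4422, 0.0026, 0.248]
tool_rot: [3.103, -0.487, -0.004]
contact_force: [0.2, -0.9, -0.2]
grip_width: 0.0883
```

```bash
python3 - <<'E'
from h import *
im,C=shot("wrist","w25"); p,R,y=tool()
print(robot.state()["t"],p,np.degrees(y),robot.state()["contact_force"])
shot("scene","s25");shot("top","t25")
E
```

```text
34.3333 [0.4434 0.0024 0.248 ] -17.871976305150408 [0.1479 0.5366 0.3863]
```

View pics/w25.png

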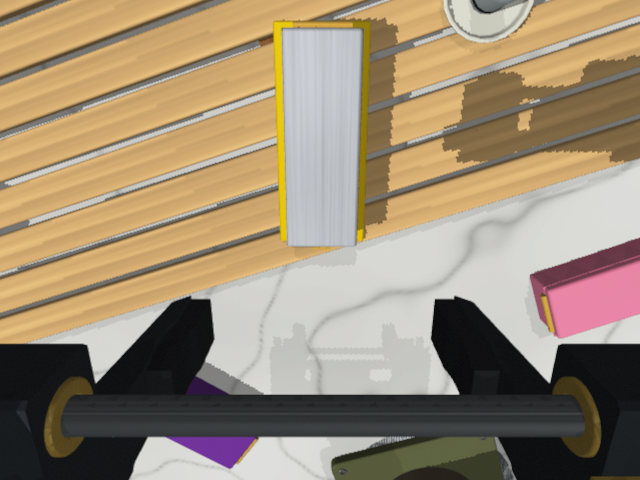

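View pics/s25.png

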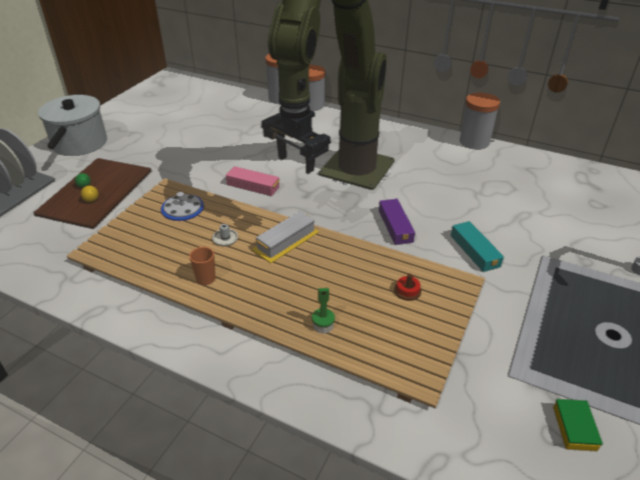

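View pics/t25.png

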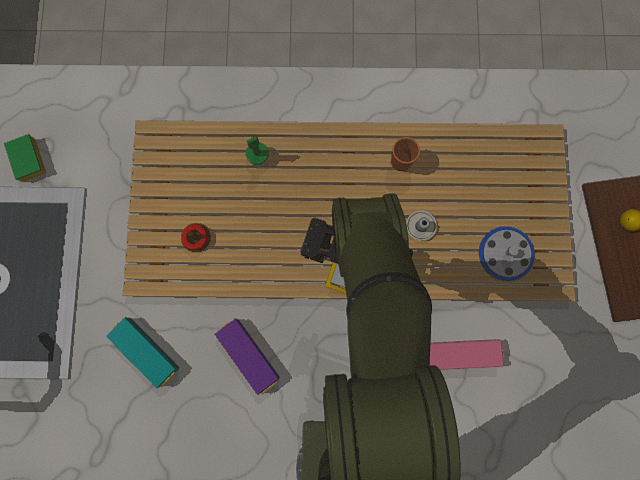

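```bash
python3 - <<'E'
from h import *
C=cam("wrist");p,R,y=tool()
im=cv2.imread("pics/w25.png")[:,:,::-1].copy()
m=hsvmask(im,(20,120,60),(34,255,255)); m[260:]=0; m[:,:265]=0;m[:,380:]=0
# exclude wood: require high saturation
m=hsvmask(im,(22,200,60),(32,255,255)); m[260:]=0; m[:,:265]=0;m[:,380:]=0
q=np.concatenate([c.reshape(-1,2) for c in blobs(m,15)])
r=cv2.minAreaRect(((pt(C,q,.036)-p)@R)[:,:2].astype(np.float32)); print("mat tool",r,q.min(0),q.max(0))
d=(pt(C,[(282,28),(363,28),(356.5,245.5),(287,245.5)],.078)-p)@R; print(d,d.mean(0))
cv2.imwrite("pics/w25c.png",cv2.resize(im[10:260,260:390],None,fx=2.4,fy=2.4)[:,:,::-1]); cv2.imwrite("pics/w25d.png",cv2.resize(im[180:255,265:385],None,fx=6,fy=6)[:,:,::-1])
E
```

```text
mat tool ((0.04924440383911133, -0.0006848350167274475), (0.07906609028577805, 0.187396839261055), 89.92616271972656) [273  21] [369 240]
[[ 0.1317 -0.0289  0.1699]
 [ 0.1317  0.0295  0.1699]
 [-0.0349  0.0293  0.17  ]
 [-0.035  -0.0298  0.17  ]] [0.0484 0.     0.17  ]
```

View pics/w25d.png

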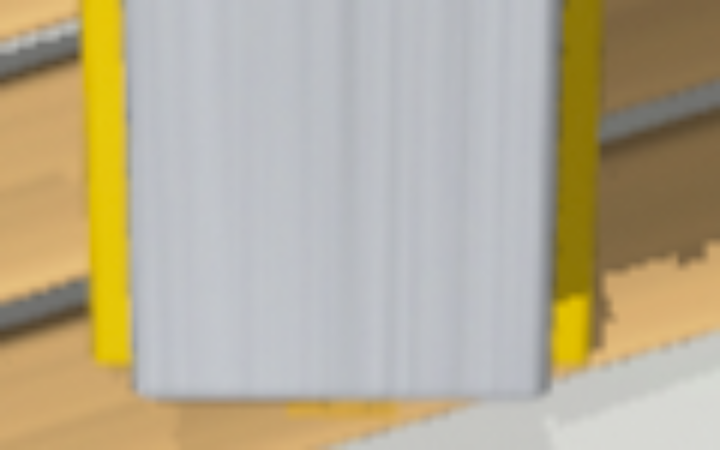

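```bash
python3 -c "
from bench import robot
print(robot.finish_job(),robot.state()['t'])"
```

```text
the job is handed in; nothing more can be done
the job is handed in; nothing more can be done
```

The stack is apart in the order asked: weight in the dish, gasket over the post on its foot, idli plate on the trivet, dabba on the mat. I lowered each one until contact (about 5–6 N) before letting go, and handed the job in after about 34 s with the gripper open and clear.

- **Final checks:** In the last pictures the weight stands upright in the dish. The gasket lies on the post's foot. The plate is about 1 mm off the trivet's centre and the dabba about 1 mm off the mat's, with no measurable angle to it. By eye, the brush and tumbler are in the same place in the top picture as at the start.
- **What disagreed:** The first grasp closed on air above the weight without touching it. The pictures put the fingertips about 19 mm behind the reported tool point, not 19 mm ahead as the text says. I corrected for that and every later grasp held.
- **Smaller differences:** The wrist and top cameras differed by 2–3 mm in x. The knob read 20 mm between the jaws instead of 22 mm, but it held firmly.

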